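# Tighten the clamp screw in the pump's tilted slotted ear

## Robot

A 6-joint arm with a two-finger parallel gripper is mounted at the origin on the work surface. World frame = base frame: x ahead of the robot, y to its left, z up, the work surface at z = 0. Lengths are in m, angles in rad, forces in N, time in s.
With the tool pointing down it reaches from about 0.425 to 0.95 m from the base axis. Payload 3.5 kg.
Tool frame: the origin (TCP) lies midway between the tips of the shut fingers; the grasp point (between the pads) lies ctrl.grasp_offset behind it (ctrl.grasp_offset is the distance from the TCP to the grasp point, in m); x points along the fingers, y is the direction in which the jaws open and shut, and the axes are right-handed (so a half turn about x gives the same grasp; the last joint's range is limited). The gripper opens to 85 mm and grips with 20 to 120 N. Pads are 22 mm wide; open, the fingers measure 114 mm over their backs; the gripper's body (76 mm by 85 mm) begins 54 mm behind the grasp point. The pads swing forward as they close: fully open they stand 13 mm farther back than shut.
Start: joints at [1.066, 0.286, 1.577, -0, 1.279, -0.15], TCP at [0.234, 0.633, 0.231] pointing down, gripper open.
Joint ranges: [-2.77, 2.77], [-0.9, 2.22], [0.21, 2.48], [-1.53, 4.67], [0.24, 2.81], [-2.84, 2.84]. Speed limits (rad/s): [2.79, 2.79, 3.14, 3.14, 3.14, 3.14].

## Interface

Orientations are given as a unit quaternion [x, y, z, w].
In Python, from plant import readout, read_camera, sign_off, ctrl gives the robot as it stands.
- The arm moves only by the tool drive_tool, never from a script. Its argument "steps" is a list of rows, each a list of 5 numbers: the shift along the tool's x, y, z in cm, then the turn about the tool's x in degrees, then the opening, from 0 (shut) to 1 (fully open). A call has 1 to 10 rows; each row shifts and turns the commanded pose from where the row before left it, along the tool's axes as they then stand; what a row does not reach is not made up. A row lasts 1/10 s, in which the tool goes at most 50 mm and 8.59 degrees, less where a joint would pass 70% of its speed; a pose out of reach is approached as far as the arm can. A call is refused whole if a number of a shift passes 5 or a number of a turn 8.59, either way. A call with a gripper value outside its range is refused whole. The fingers move at their own pace and stop on an object; "force" is the grip in N (left out, the last holds). Time passes only in rows, so rows that do not move let the fingers close. It gives the time, the measured TCP pose, the force and the opening at its end, in the units of the state.
- readout.get_state(): the state, without advancing time (a new reading comes with each control period).
- read_camera(name): name is "scene" or "top"; returns a dict with "frame" (384x512x3 uint8, red, green, blue), "vertical_fov" (degrees; the focal length in pixels is half the picture's height over the tangent of half this angle, whatever the lens; pixels are square), "cx", "cy" (the principal point, pixels), "eye" and "orientation" of the camera in the world. Camera axes: x right, y up, looking along -z (the intrinsics and any distortion apply to the point x, -y, -z); pixel columns grow to the right and rows downward; lengths in m; the calibration is good to about 2 mm. A picture is of the moment at which its call begins. There is no depth.
- sign_off(): hands the job in, once; it reports no verdict.
The state is a dict: "time": time; "qpos": joint angles; "dq": joint speeds; "joint_efforts": joint torques, N m; "eef_pos": TCP position; "tcp_rot": TCP orientation; "contact_force": force on the tool from outside, world axes, zero at the start; "wrist_torque": the same for the moment, N m; "opening": opening from 0.0 (shut) to 1.0 (fully open).
Only numpy, scipy, OpenCV 4.12 (cv2) and the standard library are available. Lean on these libraries where they do the work, as an engineer would, in place of code of your own. Each camera call takes 0.05 s, during which the arm holds its last target. There are 200 camera calls.

## Task

Take the middle-sized of the three hex keys from the grey stand, feel with it for the recessed hex socket somewhere along the slot in the pump's sloping ear, and seat it fully. Turn the screw clockwise, taking fresh grips as needed, until it is tight against its stop, then let go and leave the key fully seated in the screw. Leave the other keys and everything else on the bench alone.

Things in the scene. Friction and masses are not known exactly. Their poses are not given: they have to be found in the camera images.
- key_middle: the key to use: a straight steel hex key hanging upright in one of the stand's three holes, the middle one in size (its place in the row varies). Origin: centre of the hex tip; z along the key, up to the head. Hex shaft 14 mm across flats (16.2 across corners), 0 to 50 mm along z; square dark head, 50 to 86 mm. Two opposite flats of the hex face +x and -x. 0.13 to 0.25 kg.
- key_tip (a point): centre of the key's hex tip (the origin and axes of key_middle). The first 4 mm are a round cone, radius 5 mm at the tip widening to 6.8 mm. Let go, a seated key stays in the socket but leans downhill by up to 7 degrees.
- key_head (a point): grasp point on the axis of the key's head, 72 mm along z from the tip and 14 mm below its top: the head is 28 x 28 mm, 36 mm long, its sides square to the key's x and y.
- stand: grey plastic block, fixed, 60 x 200 x 60 mm (x, y, z), with three 20.5 mm square holes right through, along its y at -65, 0 and +65 mm. Each key hangs with the underside of its head on the block's top, 60 mm above the bench, its tip 10 mm above the bench, turned up to 35 degrees from the block. Origin: centre of the underside.
- pump: dark metering pump, fixed, footprint 190 x 100 mm. Its aluminium ear, 90 x 60 mm, slopes towards the robot. Behind the ear (+x) stands the housing, 55 to 113 mm along x, 112 mm tall, with brass unions on top to 136 mm. Origin: on the bench directly below slot; z up.
- slot (a point): centre of the slot's mouth in the ear's top face, 85 mm above the bench. z: outward normal of the ear, tilted 30 degrees from vertical towards the pump's -x side (the robot); x: along the slot, up the slope; y: across it. The slot is 42 mm long (x), 20 mm wide (y), through the 8 mm thick ear.
- washer (a point): same axes as slot, 8.5 mm below it: top of the flat washer plate, with the flush clamp screw in it. The screw's axis is parallel to z, at y = 0 but anywhere from x = -10 to +10 mm: not measured, so feel for it with the key's tip. It does not shift when turned. Hex socket 15 mm across flats, 18 mm deep; a seated key's tip rests on its floor, 26.5 mm below slot.
- screw (a joint): angle in rad still to turn clockwise (looking into the socket) until the screw is tight against its solid stop at 0; starts at 4.6 to 5.8. Also the screw's present angle: at value v two opposite flats of the socket face v and v + pi, counted from the slot's x towards its y; the others every 60 degrees. Friction 0.12 N m; stays where it is left.
- key_small: smallest hex key in the stand: 10 mm hex, 24 mm square head, otherwise like key_middle. Too small: it spins in the socket. Not to be used.
- key_large: largest hex key in the stand: 17 mm hex, 32 mm square head, otherwise like key_middle. Too big for the socket. Not to be used.
- fitting_a: bystander: upright brass fitting with a red cap, 18 mm diameter, 36 mm tall, beside the stand. Origin: centre of its underside.
- fitting_b: bystander: the same as fitting_a, on the other side of the stand.
- cutter: bystander: red tube cutter lying flat, about 140 x 40 x 18 mm. Origin near its middle, on its underside.
- pulley: bystander: flanged aluminium pulley lying flat, 54 mm diameter, 28 mm tall, beside the pump. Origin: centre of its underside.
- tape_roll: bystander: green roll lying flat, 90 mm outer diameter, 24 mm tall. Origin: centre of its underside.
- driver: bystander: screwdriver lying flat on the bench.
Things that resemble listed ones, but are neither listed nor needed, are in the scene too. Leave any purple look-alike of the key_middle alone. Leave any green look-alike of the stand alone.

How it is judged:
On the way, in this order (a step that is already met when the one before it is completed fails the run):
1. the middle key is lifted out of the stand (height (world z) of key_middle above 0.066 m), for 0.1 s.
2. the middle key is seated in the socket, the screw not yet turned far (z of key_tip in the frame of slot below -0.0205 m and angle between the z axis of key_middle and the z axis of slot, either way round below 0.2 rad and value of joint screw above 3.6 rad), for 0.1 s.
3. the screw is turned tight against its stop with the key seated (z of key_tip in the frame of slot below -0.0205 m and angle between the z axis of key_middle and the z axis of slot, either way round below 0.2 rad and value of joint screw below 0.08 rad), for 0.2 s.
At the end, for the whole second after the job is handed in: Screw within 0.08 rad of its stop; middle key at rest in the socket, tip at least 20.5 mm below the slot's mouth (floor at 26.5) and axis within 0.2 rad of the ear's normal; other keys within 25 mm and other loose things within 30 mm of where they were (all of step 3 and linear speed of key_middle below 0.02 m/s and distance of each of key_small, key_large from where it was at the start of the episode below 0.025 m and distance of each of fitting_a, fitting_b, cutter, pulley, tape_roll, driver from where it was at the start of the episode below 0.03 m); the robot touches nothing.
It fails at once if another key or a bystander is moved away from its place (distance of any of key_small, key_large from where it was at the start of the episode above 0.03 m or distance of any of fitting_a, fitting_b, cutter, pulley, tape_roll, driver from where it was at the start of the episode above 0.035 m).
It also fails if it takes over 72 s, if anything falls off the work surface, if the arm or the gripper's body presses on something with over 40 N, if the wrist force passes 120 N, or if a joint passes its speed limit or range.

## Working session

There is one attempt and no reset: what is moved stays moved. The work goes in short steps, Python scripts to look and compute and a tool call to move; the robot and the scene stay as the last step left them, time stands still between calls to the robot, and variables do not carry over. Pictures are saved under pics/ and viewed, about 8 in all and at most 12, crops included, and the job is handed in when it is done.

Besides the shell and the picture viewer there is one more tool, called after ">>>" as name(argument=value, ...), one argument or row to a line, values as JSON. drive_tool: Moves the arm, as the interface text tells. Its arguments: {"type":"object","properties":{"steps":{"type":"array","items":{"type":"array","items":{"type":"number"}}},"force":{"type":"number"}},"required":["steps"]}

```bash
ls; mkdir -p pics; python3 - <<'E'
from plant import readout, read_camera, ctrl
import cv2, numpy as np
print(readout.get_state()); print([a for a in dir(ctrl) if a[0]!='_'], ctrl.grasp_offset)
for n in ("scene","top"):
    d=read_camera(n); cv2.imwrite(f"pics/{n}0.png",cv2.resize(d["frame"][:,:,::-1],None,fx=1.5,fy=1.5)); cv2.imwrite(f"{n}0_raw.png",d["frame"][:,:,::-1])
    print(n,{k:v for k,v in d.items() if k!="frame"})
E
```

```text
pics
{'time': 0.0, 'qpos': array([ 1.06603672e+00,  2.87191818e-01,  1.57819326e+00,  1.00077773e-05,
        1.27861186e+00, -1.49993180e-01]), 'dq': array([ 2.30538619e-03,  2.13226498e-03, -2.28244700e-03, -3.59498586e-04,
       -5.45534374e-05, -2.01515330e-04]), 'joint_efforts': array([-7.73835800e-04, -4.05971074e+01, -2.92628253e+01, -7.97999405e-05,
        5.75276950e-03,  5.26286588e-07]), 'eef_pos': array([0.23411522, 0.63238865, 0.22992095]), 'tcp_rot': array([ 0.12396925,  0.69628729, -0.12557686,  0.6957342 ]), 'contact_force': array([0.28159652, 1.4043383 , 0.06324326]), 'wrist_torque': array([ 0.01624972,  0.0186154 , -0.00457212]), 'opening': 0.9952821660640243}
['Unreachable', 'grasp_offset'] 0.0187
scene {'vertical_fov': 42.07574731308608, 'cx': 255.94763826772828, 'cy': 196.9389844911188, 'eye': array([1.19837839, 0.90955962, 0.87082704]), 'orientation': array([0.15847003, 0.42993699, 0.84205926, 0.28456571])}
top {'vertical_fov': 50.10899379311914, 'cx': 257.37771726757353, 'cy': 192.81235482116048, 'eye': array([0.26357462, 0.02709464, 1.25736885]), 'orientation': array([ 0.07160474, -0.05822074, -0.69681788,  0.71128612])}
```

View pics/scene0.png

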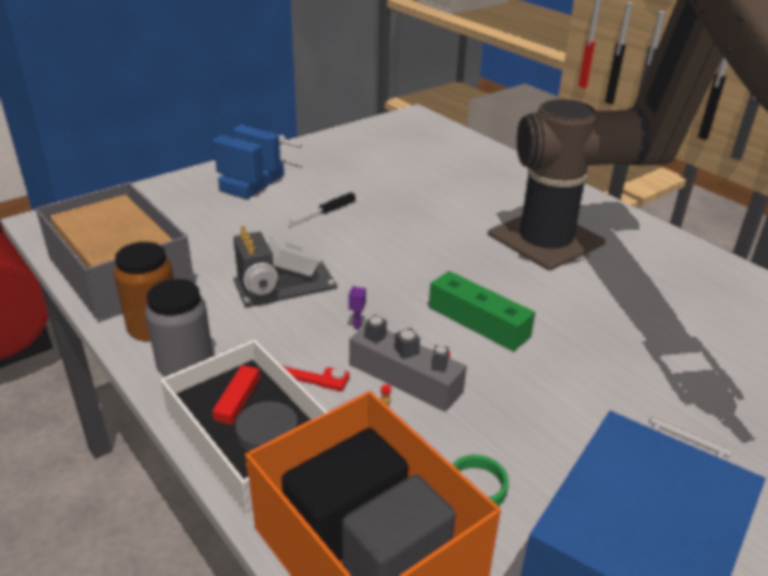

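View pics/top0.png

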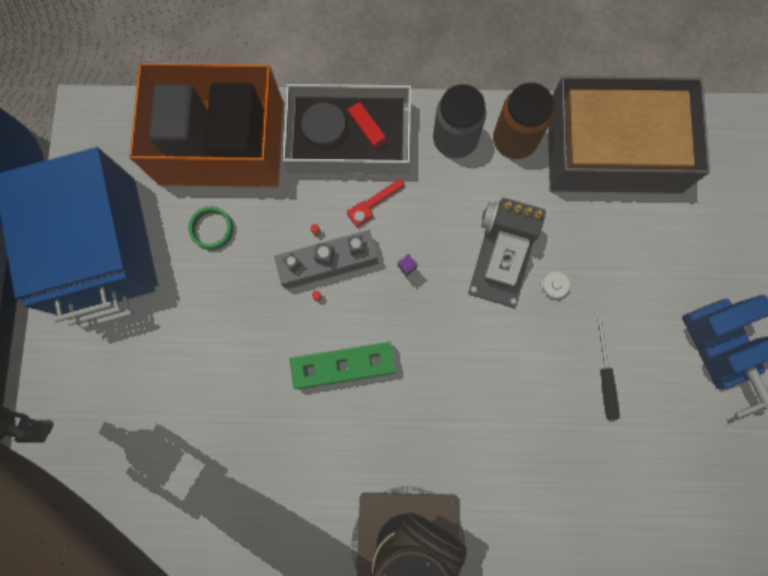

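Scene: grey stand at about (407,365) with three keys, the purple look-alike at (357,305) and the pump at (280,270). Top (1.5x): keys at (292,262), (323,253) and (357,244), slot at (508,258). Next I'll view zoomed crops.

```bash
cat > h.py <<'E'
import numpy as np, cv2
from scipy.spatial.transform import Rotation as R
CAL={'scene':(42.07574731308608,255.94763826772828,196.9389844911188,[1.19837839,0.90955962,0.87082704],[0.15847003,0.42993699,0.84205926,0.28456571]),
'top':(50.10899379311914,257.37771726757353,192.81235482116048,[0.26357462,0.02709464,1.25736885],[0.07160474,-0.05822074,-0.69681788,0.71128612])}
def ray(c,u,v):
    f,cx,cy,e,q=CAL[c]; F=192/np.tan(np.radians(f/2))
    d=R.from_quat(q).apply([(u-cx)/F,-(v-cy)/F,-1]); return np.array(e),d/np.linalg.norm(d)
def plane(c,u,v,z):
    e,d=ray(c,u,v); return e+d*(z-e[2])/d[2]
def proj(c,p):
    f,cx,cy,e,q=CAL[c]; F=192/np.tan(np.radians(f/2))
    x=R.from_quat(q).inv().apply(np.array(p)-e); return np.array([cx+F*x[0]/-x[2],cy-F*x[1]/-x[2]])
def tri(a,b):
    (e1,d1),(e2,d2)=ray('scene',*a),ray('top',*b)
    s=np.linalg.lstsq(np.c_[d1,-d2],e2-e1,rcond=None)[0]
    p,q=e1+s[0]*d1,e2+s[1]*d2; return (p+q)/2,np.linalg.norm(p-q)
E
python3 - <<'E'
import cv2,numpy as np
t=cv2.imread('top0_raw.png'); s=cv2.imread('scene0_raw.png')
def crop(i,u,v,w,h,k): return cv2.resize(i[v:v+h,u:u+w],None,fx=k,fy=k,interpolation=cv2.INTER_CUBIC)
cv2.imwrite('pics/c1.png',np.vstack([crop(t,180,150,80,46,10)[:, :800],crop(t,305,125,80,30,1)[:0] if 0 else np.zeros((0,800,3),np.uint8)]))
cv2.imwrite('pics/c2.png',crop(t,305,128,75,80,7))
cv2.imwrite('pics/c3.png',crop(s,228,200,90,72,8))
cv2.imwrite('pics/c4.png',crop(s,150,145,80,60,9))
E
```

```text
(no output)
```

View pics/c1.png

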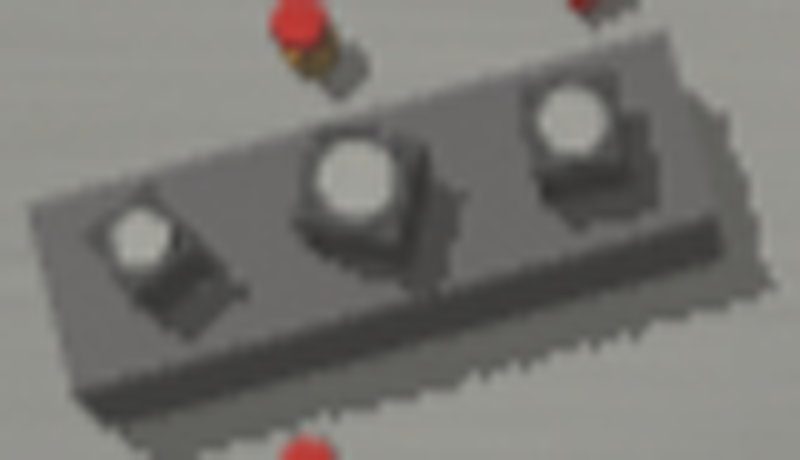

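View pics/c2.png

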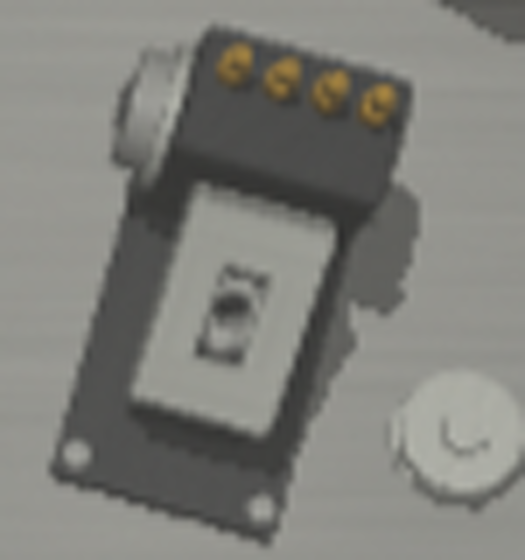

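View pics/c3.png

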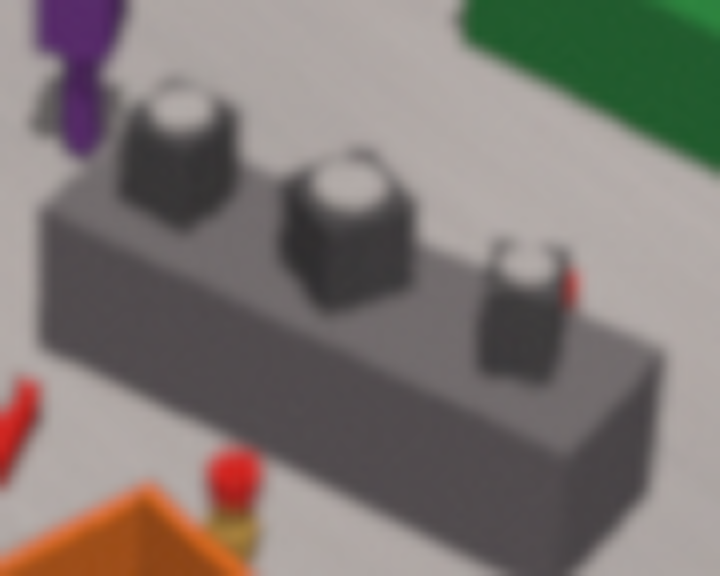

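View pics/c4.png

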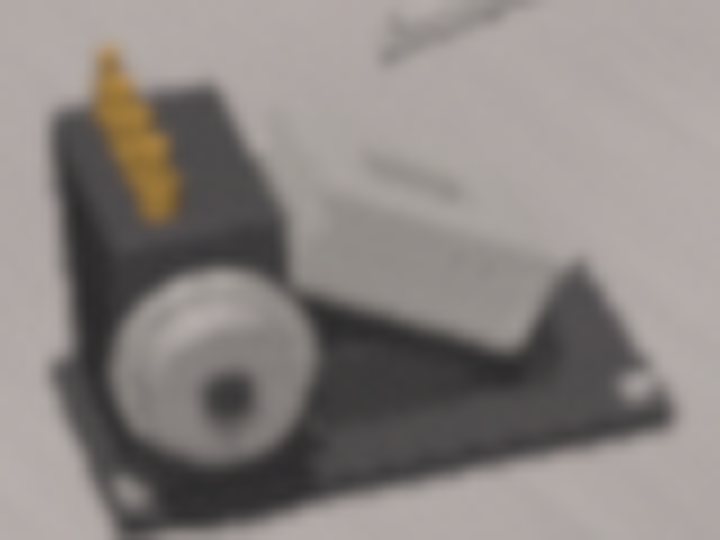

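The top crop shows disc sizes left to right as small, large, middle. The middle key is therefore the right one, at crop (572,122); it is leftmost in the scene crop at (182,108). The slot is at about (232,315) in the pump crop, with the socket's dark spot near its centre.

```bash
cat > m.py <<'E'
from h import *
t=cv2.imread('top0_raw.png'); s=cv2.imread('scene0_raw.png')
def bright(i,u,v,r,th):
    g=cv2.cvtColor(i,cv2.COLOR_BGR2GRAY)[v-r:v+r+1,u-r:u+r+1].astype(float)
    w=np.clip(g-th,0,None); n,l=cv2.connectedComponents((w>0).astype(np.uint8)); w=w*(l==l[r,r])
    y,x=np.mgrid[-r:r+1,-r:r+1]; return u+(w*x).sum()/w.sum(), v+(w*y).sum()/w.sum(), (w>0).sum()
a=bright(s,250,213,8,120); 
for n,(u,v) in dict(mid=(237,162),large=(215,168),small=(194,173)).items(): print(n,bright(t,u,v,6,115))
b=bright(t,237,162,6,115); print(a,b); print('disc',tri(a[:2],b[:2]),plane('top',*b[:2],.096))
c=lambda x,y,k,u0,v0:(u0+(x+.5)/k-.5,v0+(y+.5)/k-.5)
S=lambda x,y:c(x,y,8,228,200); T=lambda x,y:c(x,y,10,180,150); P=lambda x,y:c(x,y,7,305,128); Q=lambda x,y:c(x,y,9,150,145)
h=[plane('scene',*S(*p),.06)[:2] for p in((120,195),(183,232),(235,182))]
print('head base',h,[np.degrees(np.arctan2(*(h[i+1]-h[i])[::-1])) for i in(0,1)],[np.linalg.norm(h[i+1]-h[i]) for i in (0,1)])
st=[plane('top',*T(*p),.06)[:2] for p in((35,205),(665,35),(720,215),(78,390))]
print('stand',st,np.mean(st,0),np.degrees(np.arctan2(*(st[0]-st[1])[::-1])),np.linalg.norm(st[0]-st[1]))
sl=[plane('top',*P(*p),.085+dz)[:2] for p,dz in(((225,265),.0105),((270,270),.0105),((240,365),-.0105),((195,355),-.0105))]
print('slot',sl,np.mean(sl,0))
e=[plane('top',*P(*p),z)[:2] for p,z in(((195,188),.1075),((337,232),.1075),((268,437),.0625),((133,397),.0625))]
print('ear',e,np.mean(e,0),[np.degrees(np.arctan2(*(e[i]-e[j])[::-1])) for i,j in((0,3),(1,2))],[np.degrees(np.arctan2(*(e[i]-e[j])[::-1]))-90 for i,j in((0,1),(3,2))],np.linalg.norm(e[0]-e[1]))
f=[plane('top',*P(*p),.008)[:2] for p in ((77,453),(262,508))]; print('holes yaw',np.degrees(np.arctan2(*(f[0]-f[1])[::-1]))-90)
print('slot tri',tri(Q(415,172),P(232,315)))
print('ear corner tri',tri(Q(523,352),P(133,397)),tri(Q(330,190),P(195,188)))
print('purple',plane('top',406/1.5,263/1.5,.08))
E
python3 m.py
```

```text
mid (np.float64(236.6705298013245), np.float64(161.61754966887418), np.int64(35))
large (np.float64(215.09037900874637), np.float64(167.38542274052477), np.int64(47))
small (np.float64(193.63548387096773), np.float64(173.38817204301074), np.int64(29))
(np.float64(250.6701327787554), np.float64(209.02799552071667), np.int64(163)) (np.float64(236.6705298013245), np.float64(161.61754966887418), np.int64(35))
disc (array([0.56873196, 0.11200318, 0.1087024 ]), np.float64(0.003376496131869603)) [0.57083105 0.11410194 0.096     ]
head base [array([0.58589535, 0.09830255]), array([0.58099841, 0.12556539]), array([0.55159527, 0.11514532])] [np.float64(100.1828521127993), np.float64(-160.48636650994945)] [np.float64(0.027699141040407375), np.float64(0.031194916371410353)]
stand [array([0.55137068, 0.27731447]), array([0.60755477, 0.08926962]), array([0.55199469, 0.0712657 ]), array([0.49498178, 0.2613227 ])] [0.55147548 0.17479312] 106.63510592868224 0.1962588059787273
slot [array([ 0.56466817, -0.17702317]), array([ 0.56286254, -0.19559102]), array([ 0.52698721, -0.18641826]), array([ 0.53094016, -0.16764431])] [ 0.54636452 -0.18166919]
ear [array([ 0.59408605, -0.16300363]), array([ 0.57635612, -0.22099872]), array([ 0.49878552, -0.19991725]), array([ 0.51496423, -0.14325722])] [ 0.54604798 -0.1817942 ] [np.float64(-14.01303466813859), np.float64(-15.20413096249093)] [np.float64(-16.999139961949837), np.float64(-15.936171188861508)] 0.060644714984514556
holes yaw -15.891084179527112
slot tri (array([ 0.54696912, -0.182492  ,  0.08854087]), np.float64(0.00475848332076253))
ear corner tri (array([ 0.52585836, -0.15127284,  0.02531612]), np.float64(0.007948837743853984)) (array([ 0.59331461, -0.16250731,  0.10948874]), np.float64(0.0004958237527953732))
purple [0.53526548 0.01403277 0.08      ]
```

>>> drive_tool(
  steps=[
    [-5,0,0,0,1],
    [-4,0,0,0,1],
    [0,-2.5,4.3,0,1],
    [0,-2.5,4.3,0,1],
    [0,-2.5,4.3,0,1],
    [0,-2.5,4.3,0,1],
    [0,-2.5,4.3,0,1],
    [0,-2.5,4.3,0,1],
    [0,-2.5,4.3,0,1],
    [0,-2.5,4.3,0,1],
  ],
)

```text
time: 1.1
eef_pos: [0.4882, 0.3241, 0.3208]
tcp_rot: [0.125, 0.696, -0.125, 0.696]
contact_force: [0.3, 0.6, -0.1]
opening: 1.0
```

>>> drive_tool(
  steps=[
    [0,-2.5,4.3,0,1],
    [0,-2.5,4.3,0,1],
    [0,-2.5,4.3,0,1],
    [0,-2.5,4.3,0,1],
    [0,-2.5,4.3,0,1],
    [0,-2.5,4.3,0,1],
    [0,-2.5,4.3,0,1],
    [0,-2.5,4.3,0,1],
    [0,-2.5,4.3,0,1],
    [0,-2.5,4.3,0,1],
  ],
)

```text
time: 2.1
eef_pos: [0.8047, -0.0596, 0.3203]
tcp_rot: [0.125, 0.696, -0.125, 0.696]
contact_force: [1.3, 0.8, 0.3]
opening: 1.003
```

>>> drive_tool(
  steps=[
    [0,0,5,0,1],
    [0,0,5,0,1],
    [0,0,5,0,1],
    [0,0,5,0,1],
    [0,0,0,0,1],
  ],
)

```text
time: 2.6
eef_pos: [0.9546, -0.1198, 0.2972]
tcp_rot: [0.126, 0.699, -0.125, 0.692]
contact_force: [0.5, -0.7, -4.0]
opening: 1.001
```

>>> drive_tool(
  steps=[
    [0,0,5,0,1],
    [0,0,5,0,1],
    [0,0,5,0,1],
    [0,0,5,0,1],
    [0,0,0,0,1],
  ],
)

```text
time: 3.1
eef_pos: [0.9867, -0.1653, 0.282]
tcp_rot: [0.126, 0.653, -0.124, 0.737]
contact_force: [-0.4, 0.2, -0.1]
opening: 0.998
```

>>> drive_tool(
  steps=[
    [-5,0,0,0,1],
    [-5,0,0,0,1],
    [-5,0,0,0,1],
    [-5,0,0,0,1],
    [0,0,0,0,1],
  ],
)

```text
time: 3.6
eef_pos: [0.9191, -0.151, 0.4746]
tcp_rot: [0.125, 0.638, -0.123, 0.75]
contact_force: [-0.5, -0.5, 2.2]
opening: 1.0
```

```bash
python3 -c "
from plant import readout;from h import R
s=readout.get_state();print(s['qpos'],s['eef_pos'],R.from_quat(s['tcp_rot']).as_matrix())"
```

```text
[-0.27631058  0.93527013  0.20997826  0.01885331  1.8392981  -1.48701764] [ 0.91908576 -0.15103138  0.47464883] [[ 0.15535957  0.34397023  0.92603881]
 [-0.02516102  0.93849471 -0.34437567]
 [-0.98753751  0.03020197  0.15445877]]
```

The reach limit does tilt the tool. Pushing outward beyond it leaned the tool about 9° outward and the lean stayed. Next I'll check that it holds on the way back and undo it at the inner limit.

>>> drive_tool(
  steps=[
    [0,0,-5,0,1],
    [0,0,-5,0,1],
    [0,0,-5,0,1],
    [0,0,-5,0,1],
    [0,0,-5,0,1],
    [0,0,-5,0,1],
    [0,0,-5,0,1],
    [0,0,-5,0,1],
  ],
)

```text
time: 4.4
eef_pos: [0.5927, -0.0289, 0.4157]
tcp_rot: [0.126, 0.642, -0.123, 0.746]
contact_force: [0.2, -0.2, 0.6]
opening: 1.002
```

>>> drive_tool(
  steps=[
    [0,0,-5,0,1],
    [0,0,-5,0,1],
    [0,0,-5,0,1],
    [0,0,-3,0,1],
    [0,0,0,0,1],
  ],
)

```text
time: 4.9
eef_pos: [0.4253, 0.0337, 0.3905]
tcp_rot: [0.125, 0.642, -0.122, 0.747]
contact_force: [-0.8, -0.5, 1.0]
opening: 1.0
```

```bash
cat > st.py <<'E'
from plant import readout;from h import *
np.set_printoptions(precision=3,suppress=True)
s=readout.get_state();M=R.from_quat(s['tcp_rot']).as_matrix()
g=s['eef_pos']-0.0187*M[:,0]
print(s['time'],'q',s['qpos'],'tcp',s['eef_pos'],'grasp',g);print(M,'F',s['contact_force'],s['wrist_torque'],s['opening'])
E
python3 st.py
```

```text
4.9 q [-0.161 -0.456  1.993  0.002  1.457 -1.379] tcp [0.425 0.034 0.39 ] grasp [0.423 0.034 0.409]
[[ 0.146  0.343  0.928]
 [-0.021  0.939 -0.344]
 [-0.989  0.03   0.144]] F [-0.767 -0.487  1.026] [-0.047  0.127  0.012] 1.0001337985352694
```

>>> drive_tool(
  steps=[
    [0,0,-5,0,1],
    [0,0,-5,0,1],
    [0,0,-5,0,1],
    [0,0,-5,0,1],
  ],
)

```text
time: 5.3
eef_pos: [0.2479, 0.1048, 0.3623]
tcp_rot: [0.125, 0.646, -0.125, 0.743]
contact_force: [-68.3, -8.6, 9.5]
opening: 1.003
```

```bash
python3 st.py
```

```text
5.3 q [ 0.045 -0.897  2.269 -0.029  1.636 -1.174] tcp [0.248 0.105 0.362] grasp [0.245 0.105 0.381]
[[ 0.134  0.347  0.928]
 [-0.023  0.938 -0.347]
 [-0.991  0.025  0.134]] F [-68.282  -8.638   9.471] [-0.552  2.933 -0.133] 1.0025070584698066
```

>>> drive_tool(
  steps=[
    [0,0,0,0,1],
    [0,0,-1,0,1],
    [0,0,-2,0,1],
    [0,0,-2,0,1],
  ],
)

```text
time: 5.7
eef_pos: [0.2253, 0.1363, 0.3605]
tcp_rot: [0.122, 0.649, -0.129, 0.74]
contact_force: [0.2, 0.7, -0.4]
opening: 1.002
```

```bash
python3 st.py
```

```text
5.7 q [ 0.209 -0.896  2.272 -0.058  1.649 -1.012] tcp [0.225 0.136 0.36 ] grasp [0.223 0.137 0.379]
[[ 0.126  0.349  0.929]
 [-0.032  0.937 -0.348]
 [-0.992  0.014  0.129]] F [ 0.154  0.739 -0.384] [0.019 0.042 0.003] 1.001650809874967
```

>>> drive_tool(
  steps=[
    [0,-3.5,3,0,1],
    [0,-4,3,0,1],
    [0,-4,2,0,1],
    [0,-0.5,-1.5,0,1],
    [0,-0.7,-1.9,0,1],
    [0,-0.7,-1.9,0,1],
    [0,-0.7,-1.9,0,1],
  ],
)

```text
time: 6.4
eef_pos: [0.2567, 0.0152, 0.373]
tcp_rot: [0.115, 0.667, -0.133, 0.724]
contact_force: [0.7, 0.2, 0.0]
opening: 1.001
```

```bash
python3 st.py
```

```text
6.4 q [-0.331 -0.896  2.248 -0.013  1.708 -1.551] tcp [0.257 0.015 0.373] grasp [0.255 0.016 0.392]
[[ 0.074  0.346  0.935]
 [-0.039  0.938 -0.344]
 [-0.997 -0.011  0.082]] F [0.724 0.181 0.032] [ 0.001  0.021 -0.005] 1.0010647352428212
```

>>> drive_tool(
  steps=[
    [0,-0.7,-1.9,0,1],
    [0,-0.7,-1.9,0,1],
    [0,-0.7,-1.9,0,1],
    [0,-0.7,-1.9,0,1],
  ],
)

```text
time: 6.8
eef_pos: [0.2432, 0.023, 0.3799]
tcp_rot: [0.112, 0.683, -0.139, 0.708]
contact_force: [-0.7, 0.7, -0.3]
opening: 1.001
```

```bash
python3 st.py
```

```text
6.8 q [-0.294 -0.895  2.234 -0.034  1.763 -1.516] tcp [0.243 0.023 0.38 ] grasp [0.243 0.024 0.399]
[[ 0.028  0.349  0.937]
 [-0.044  0.936 -0.348]
 [-0.999 -0.031  0.042]] F [-0.697  0.733 -0.307] [ 0.067  0.024 -0.002] 1.0009903255705472
```

>>> drive_tool(
  steps=[
    [0,-4,3,0,1],
    [0,-4,3,0,1],
    [0,-4,-0.8,0,1],
    [0,-4,-0.8,0,1],
    [0,0.5,-1.5,0,1],
    [0,0.5,-1.9,0,1],
    [0,0.5,-1.9,0,1],
  ],
)

```text
time: 7.5
eef_pos: [0.2094, -0.1242, 0.3898]
tcp_rot: [0.115, 0.689, -0.137, 0.702]
contact_force: [0.6, -0.6, 0.4]
opening: 0.999
```

```bash
python3 st.py
```

```text
7.5 q [-0.952 -0.895  2.216 -0.01   1.786 -2.166] tcp [ 0.209 -0.124  0.39 ] grasp [ 0.209 -0.124  0.408]
[[ 0.012  0.351  0.936]
 [-0.034  0.936 -0.351]
 [-0.999 -0.028  0.023]] F [ 0.645 -0.582  0.401] [0.053 0.032 0.005] 0.9988601664908658
```

>>> drive_tool(
  steps=[
    [0,-1,-1.7,0,1],
    [0,0.3,-2,0,1],
    [0,0.3,-2,0,1],
    [0,0,0,0,1],
  ],
)

```text
time: 7.9
eef_pos: [0.1936, -0.1328, 0.3994]
tcp_rot: [0.118, 0.699, -0.133, 0.693]
contact_force: [-0.5, -0.5, 0.5]
opening: 0.999
```

```bash
python3 st.py
```

```text
7.9 q [-1.022 -0.895  2.199 -0.021  1.828 -2.241] tcp [ 0.194 -0.133  0.399] grasp [ 0.194 -0.132  0.418]
[[-0.012  0.349  0.937]
 [-0.019  0.937 -0.349]
 [-1.    -0.022 -0.005]] F [-0.46  -0.469  0.472] [-0.014  0.009 -0.018] 0.9988378551681409
```

```bash
python3 - <<'E'
import cv2,numpy as np
t=cv2.imread('top0_raw.png'); s=cv2.imread('scene0_raw.png')
def crop(i,u,v,w,h,k): 
    c=cv2.resize(i[v:v+h,u:u+w],None,fx=k,fy=k,interpolation=cv2.INTER_CUBIC).astype(float)
    return np.clip((c-30)*2,0,255)
cv2.imwrite('pics/c5.png',np.hstack([crop(t,229,154,16,20,25),crop(s,240,208,20,25,20)]))
E
```

```text
[ WARN:0@0.107] global loadsave.cpp:1063 imwrite_ Unsupported depth image for selected encoder is fallbacked to CV_8U.
```

View pics/c5.png

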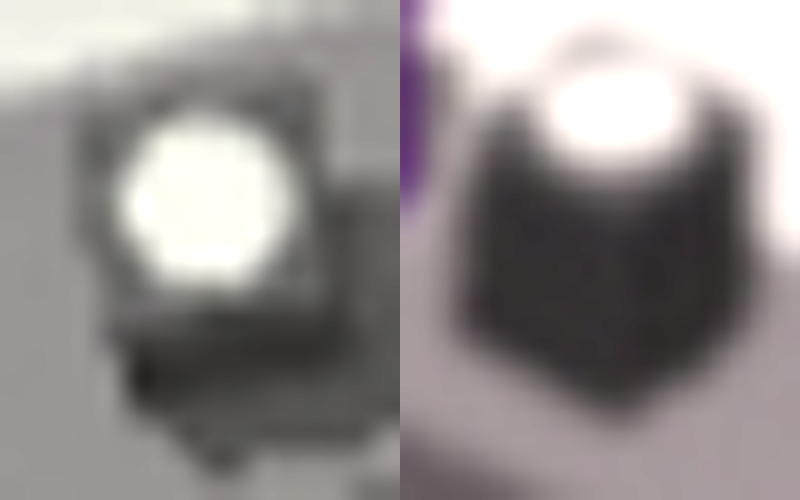

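```bash
python3 - <<'E'
from h import *
c=lambda x,y:(240+(x-400+.5)/20-.5,208+(y+.5)/20-.5)
d=lambda x,y:(229+(x+.5)/25-.5,154+(y+.5)/25-.5)
ang=lambda a,b:np.degrees(np.arctan2(*(b-a)[::-1]))%90
h=[plane('scene',*c(*p),.06)[:2] for p in((460,328),(620,422),(752,315))]; print(h,[ang(h[i],h[i+1]) for i in(0,1)],(h[0]+h[2])/2)
h=[plane('scene',*c(*p),.096)[:2] for p in((485,115),(752,110))]; print(h,ang(*h),np.linalg.norm(h[0]-h[1]),np.mean(h,0))
h=[plane('top',*d(*p),.096)[:2] for p in((82,88),(322,82),(348,312),(112,325))]; print(h,[ang(h[i],h[(i+1)%4]) for i in range(4)],np.mean(h,0),[np.linalg.norm(h[i]-h[i-1]) for i in range(4)])
print(tri(c(617,110),d(205,200)))
E
```

```text
[array([0.58594266, 0.098203  ]), array([0.58097213, 0.12590067]), array([0.55369212, 0.11861289])] [np.float64(10.173818037537288), np.float64(14.957125173386316)] [0.56981739 0.10840795]
[array([0.58448574, 0.10119359]), array([0.55632582, 0.12059594])] 55.43294227864368 0.03419696693346669 [0.57040578 0.11089477]
[array([0.5843994 , 0.12880504]), array([0.58561471, 0.10070568]), array([0.55795714, 0.09686269]), array([0.55590729, 0.12434637])] [np.float64(2.4765184437304413), np.float64(7.910538991823273), np.float64(4.265455740894197), np.float64(8.893954678026066)] [0.57096963 0.11267994] [np.float64(0.028838866322187674), np.float64(0.028125625730497133), np.float64(0.02792328791508344), np.float64(0.027560018784314924)]
(array([0.57130006, 0.11318127, 0.09798606]), np.float64(0.0018717528604432108))
```

Middle key: (0.571, 0.1125), top at 0.098 m from two views (text says 0.096), yaw about 8.5°. The top crop has head corners (82,88), (322,82), (348,312) and (112,325). Turning the jaws to match.

>>> drive_tool(
  steps=[
    [0,0,5,0,1],
    [0,0,5,0,1],
    [0,0,5,7.6,1],
    [0,0,0,7.6,1],
    [0,0,0,7.6,1],
    [0,0,0,7.6,1],
    [0,0,0,7.6,1],
    [0,0,0,7.6,1],
    [0,0,0,7.6,1],
    [0,0,0,7.6,1],
  ],
)

```text
time: 8.9
eef_pos: [0.3342, -0.1852, 0.3975]
tcp_rot: [0.454, 0.535, -0.47, 0.536]
contact_force: [-0.5, -0.9, 0.0]
opening: 0.997
```

```bash
cat > go.py <<'E'
# go.py gx gy gz : shift in cm along tool axes that brings the grasp point there
import sys; from st import *
d=np.array([float(a) for a in sys.argv[1:4]])-g; print('jaw az',np.degrees(np.arctan2(M[1,1],M[0,1])),'shift cm',M.T@d*100,'dist',np.linalg.norm(d))
E
python3 go.py .571 .1125 .22
```

```text
8.9 q [-0.759 -0.477  1.989 -0.021  1.627 -0.907] tcp [ 0.334 -0.185  0.398] grasp [ 0.334 -0.185  0.416]
[[-0.013  0.989  0.147]
 [-0.017  0.146 -0.989]
 [-1.    -0.015  0.015]] F [-0.516 -0.945  0.014] [-0.05  -0.019  0.013] 0.9969384410626707
jaw az 8.413520454538622 shift cm [ 18.8    28.046 -26.249] dist 0.42767073499071606
```

>>> drive_tool(
  steps=[
    [2.09,3.12,-2.92,0,1],
    [2.09,3.12,-2.92,0,1],
    [2.09,3.12,-2.92,0,1],
    [2.09,3.12,-2.92,0,1],
    [2.09,3.12,-2.92,0,1],
    [2.09,3.12,-2.92,0,1],
    [2.09,3.12,-2.92,0,1],
    [2.09,3.12,-2.92,0,1],
    [2.09,3.12,-2.92,0,0.7],
    [0,0,0,0,0.7],
  ],
)

```text
time: 9.9
eef_pos: [0.5686, 0.1171, 0.1952]
tcp_rot: [0.45, 0.539, -0.469, 0.536]
contact_force: [-0.3, -0.4, -0.3]
opening: 0.704
```

```bash
python3 go.py .571 .1125 .084
```

```text
9.9 q [ 0.035  0.126  1.832 -0.017  1.206 -0.114] tcp [0.569 0.117 0.195] grasp [0.569 0.117 0.214]
[[-0.022  0.988  0.156]
 [-0.017  0.155 -0.988]
 [-1.    -0.024  0.013]] F [-0.269 -0.433 -0.253] [ 0.039 -0.028 -0.023] 0.704460001244632
jaw az 8.941954515399106 shift cm [12.992  0.43   0.344] dist 0.13003530530601318
```

>>> drive_tool(
  steps=[
    [3.5,0.2,0.2,0,0.7],
    [3.5,0.2,0.15,0,0.7],
    [3,0,0,0,0.7],
    [2,0,0,0,0.7],
    [1,0,0,0,0.7],
    [0,0,0,0,0.7],
  ],
)

```text
time: 10.5
eef_pos: [0.5712, 0.1078, 0.0701]
tcp_rot: [0.452, 0.536, -0.469, 0.536]
contact_force: [-0.9, 0.6, -0.5]
opening: 0.702
```

>>> drive_tool(
  force=30,
  steps=[
    [0,0,0,0,0.25],
    [0,0,0,0,0.1],
    [0,0,0,0,0.1],
    [0,0,0,0,0.1],
    [0,0,0,0,0.1],
  ],
)

```text
time: 11.0
eef_pos: [0.5737, 0.1076, 0.0734]
tcp_rot: [0.454, 0.535, -0.468, 0.538]
contact_force: [-0.6, 0.6, 7.0]
opening: 0.321
```

```bash
python3 go.py .571 .1125 .084
```

```text
11.0 q [ 0.019  0.274  1.905 -0.021  0.972 -0.12 ] tcp [0.574 0.108 0.073] grasp [0.574 0.108 0.092]
[[-0.009  0.989  0.15 ]
 [-0.018  0.15  -0.988]
 [-1.    -0.011  0.016]] F [-0.648  0.639  6.964] [0.042 0.028 0.051] 0.321404315139112
jaw az 8.642093716943126 shift cm [ 0.808 -0.208 -0.505] dist 0.00974852691183637
```

>>> drive_tool(
  steps=[
    [0,0,0,0,0.6],
    [0,0,0,0,0.6],
    [0.5,0,-0.2,0,0.6],
    [0.3,0,-0.2,0,0.6],
    [0,0,0,0,0.6],
  ],
)

```text
time: 11.5
eef_pos: [0.5705, 0.1115, 0.0619]
tcp_rot: [0.453, 0.536, -0.469, 0.536]
contact_force: [0.6, 0.1, -0.5]
opening: 0.604
```

```bash
python3 go.py .573 .112 .084
```

```text
11.5 q [ 0.026  0.29   1.911 -0.021  0.957 -0.113] tcp [0.571 0.112 0.062] grasp [0.571 0.112 0.081]
[[-0.015  0.988  0.151]
 [-0.018  0.151 -0.988]
 [-1.    -0.018  0.015]] F [ 0.584  0.143 -0.548] [-0.017  0.063  0.012] 0.6039683434509827
jaw az 8.659093152775396 shift cm [-0.344  0.214  0.024] dist 0.004055908596638737
```

>>> drive_tool(
  force=60,
  steps=[
    [-0.3,0.25,0,0,0.5],
    [0,0,0,0,0.3],
    [0,0,0,0,0.15],
    [0,0,0,0,0.15],
    [0,0,0,0,0.15],
  ],
)

```text
time: 12.0
eef_pos: [0.5748, 0.1118, 0.067]
tcp_rot: [0.454, 0.535, -0.468, 0.537]
contact_force: [1.3, 0.1, 3.7]
opening: 0.321
```

```bash
python3 st.py
```

```text
12.0 q [ 0.026  0.288  1.901 -0.021  0.963 -0.112] tcp [0.575 0.112 0.067] grasp [0.575 0.112 0.086]
[[-0.011  0.989  0.15 ]
 [-0.018  0.15  -0.989]
 [-1.    -0.013  0.016]] F [1.318 0.14  3.691] [ 0.076 -0.135 -0.001] 0.321279464041602
```

>>> drive_tool(
  steps=[
    [-1.5,0,0,0,0.15],
    [-3,0,0,0,0.15],
    [-4,0,0,0,0.15],
    [-4,0,0,0,0.15],
    [-3,0,0,0,0.15],
    [-1,0,0,0,0.15],
  ],
)

```text
time: 12.6
eef_pos: [0.5775, 0.1147, 0.2358]
tcp_rot: [0.455, 0.534, -0.467, 0.539]
contact_force: [0.6, -0.1, -2.1]
opening: 0.322
```

>>> drive_tool(
  steps=[
    [-1.9,2.56,3.12,0,0.15],
    [-1.9,2.56,3.12,0,0.15],
    [-1.9,2.56,3.12,0,0.15],
    [-1.9,2.56,3.12,0,0.15],
    [-1.9,2.56,3.12,0,0.15],
    [-1.9,2.56,3.12,0,0.15],
    [-1.9,2.56,3.12,0,0.15],
    [-1.9,2.56,3.12,0,0.15],
    [-1.0,1.3,1.6,0,0.15],
    [-1.0,1.3,1.6,0,0.15],
  ],
)

```text
time: 13.6
eef_pos: [0.8493, -0.1274, 0.401]
tcp_rot: [0.453, 0.537, -0.469, 0.535]
contact_force: [0.6, -0.1, -2.2]
opening: 0.32
```

```bash
python3 - <<'E'
from st import *
from plant import read_camera
for n in('scene','top'): cv2.imwrite(f"{n}1_raw.png",read_camera(n)["frame"][:,:,::-1])
print('scene px tcp',proj('scene',s['eef_pos']),'top',proj('top',s['eef_pos']))
E
```

```text
13.6 q [-0.261  0.709  0.697 -0.021  1.748 -0.414] tcp [ 0.849 -0.127  0.401] grasp [ 0.85  -0.127  0.42 ]
[[-0.017  0.989  0.15 ]
 [-0.016  0.149 -0.989]
 [-1.    -0.02   0.014]] F [ 0.593 -0.071 -2.228] [ 0.009 -0.036 -0.007] 0.3196942092730448
scene px tcp [87.653 96.604] top [336.382  12.044]
```

>>> drive_tool(
  steps=[
    [0,2.75,1.2,0,0.15],
    [0,2.75,1.2,0,0.15],
    [0,2.75,1.2,0,0.15],
    [0,2.75,1.2,0,0.15],
    [0,2.75,1.2,0,0.15],
    [0,2.75,1.2,0,0.15],
    [0,2.75,1.2,0,0.15],
  ],
)

```text
time: 14.4
eef_pos: [0.9443, -0.1624, 0.3653]
tcp_rot: [0.466, 0.513, -0.455, 0.56]
contact_force: [-0.4, 0.4, -3.0]
opening: 0.321
```

```bash
python3 st.py
```

```text
14.4 q [-0.272  1.052  0.211 -0.013  1.812 -0.428] tcp [ 0.944 -0.162  0.365] grasp [ 0.943 -0.162  0.384]
[[ 0.061  0.987  0.15 ]
 [-0.031  0.152 -0.988]
 [-0.998  0.056  0.039]] F [-0.401  0.411 -3.011] [-0.03   0.043 -0.04 ] 0.32083191142650014
```

>>> drive_tool(
  steps=[
    [-0.5,3.6,1.6,0,0.15],
    [-0.5,3.6,1.6,0,0.15],
    [-0.5,3.6,1.6,0,0.15],
    [-0.5,3.6,1.6,0,0.15],
    [-0.5,3.6,1.6,0,0.15],
    [-0.5,3.6,1.6,0,0.15],
  ],
)

```text
time: 15.0
eef_pos: [0.9798, -0.1895, 0.3466]
tcp_rot: [0.486, 0.473, -0.43, 0.596]
contact_force: [-0.1, -0.8, -1.4]
opening: 0.317
```

```bash
python3 st.py
```

```text
15.0 q [-0.293  1.076  0.211  0.002  1.663 -0.445] tcp [ 0.98  -0.189  0.347] grasp [ 0.976 -0.188  0.365]
[[ 0.183  0.972  0.145]
 [-0.053  0.157 -0.986]
 [-0.982  0.173  0.08 ]] F [-0.147 -0.818 -1.407] [0.013 0.177 0.024] 0.3173912297375063
```

>>> drive_tool(
  steps=[
    [-1,3.6,1.5,0,0.15],
    [-1,3.6,1.5,0,0.15],
    [-1,3.6,1.5,0,0.15],
    [-1,3.6,1.5,0,0.15],
    [-1,3.6,1.5,0,0.15],
    [-1,3.6,1.5,0,0.15],
    [-1,3.6,1.5,0,0.15],
    [-1,3.6,1.5,0,0.15],
  ],
)

```text
time: 15.8
eef_pos: [1.0008, -0.2064, 0.4053]
tcp_rot: [0.511, 0.412, -0.394, 0.644]
contact_force: [0.3, -0.9, -3.6]
opening: 0.317
```

```bash
python3 st.py
```

```text
15.8 q [-0.308  1.026  0.211  0.024  1.536 -0.459] tcp [ 1.001 -0.206  0.405] grasp [ 0.994 -0.205  0.423]
[[ 0.35   0.928  0.128]
 [-0.086  0.168 -0.982]
 [-0.933  0.333  0.139]] F [ 0.294 -0.95  -3.578] [0.043 0.361 0.012] 0.3166607389734901
```

>>> drive_tool(
  steps=[
    [-1,3.4,2,0,0.15],
    [-1,3.4,2,0,0.15],
    [-1,3.4,2,0,0.15],
    [-1,3.4,2,0,0.15],
    [-1,3.4,2,0,0.15],
  ],
)

```text
time: 16.3
eef_pos: [0.9993, -0.238, 0.4593]
tcp_rot: [0.523, 0.373, -0.371, 0.671]
contact_force: [0.4, 0.9, -2.3]
opening: 0.318
```

```bash
python3 st.py
```

```text
16.3 q [-0.344  0.979  0.211  0.049  1.476 -0.491] tcp [ 0.999 -0.238  0.459] grasp [ 0.991 -0.236  0.476]
[[ 0.447  0.887  0.112]
 [-0.108  0.178 -0.978]
 [-0.888  0.425  0.175]] F [ 0.371  0.9   -2.29 ] [0.062 0.42  0.041] 0.31818722638234587
```

>>> drive_tool(
  steps=[
    [-1,3.2,2.4,0,0.15],
    [-1,2.5,2.4,0,0.15],
    [0,0,0,0,0.15],
  ],
)

```text
time: 16.6
eef_pos: [0.992, -0.2613, 0.4856]
tcp_rot: [0.527, 0.356, -0.364, 0.681]
contact_force: [-0.5, -0.3, -0.9]
opening: 0.316
```

```bash
python3 st.py
```

```text
16.6 q [-0.372  0.956  0.21   0.064  1.459 -0.514] tcp [ 0.992 -0.261  0.486] grasp [ 0.983 -0.259  0.502]
[[ 0.482  0.87   0.102]
 [-0.12   0.18  -0.976]
 [-0.868  0.458  0.191]] F [-0.521 -0.289 -0.915] [ 0.053  0.436 -0.074] 0.3157413550318056
```

```bash
python3 - <<'E'
import cv2,numpy as np
t=cv2.imread('top0_raw.png'); s=cv2.imread('scene1_raw.png'); 
a=cv2.resize(t[162:182,329:347],None,fx=25,fy=25,interpolation=cv2.INTER_CUBIC).astype(float)
b=cv2.resize(s[60:140,50:130],(300,500),interpolation=cv2.INTER_CUBIC)
s0=cv2.imread('scene1_raw.png')[85:125,60:110]
b=cv2.resize(s0,(350,280),interpolation=cv2.INTER_CUBIC); b=np.vstack([b,np.zeros((220,350,3),np.uint8)])
cv2.imwrite('pics/c6.png',np.hstack([np.clip((a-20)*1.4,0,255).astype(np.uint8),b]))
E
```

```text
(no output)
```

View pics/c6.png

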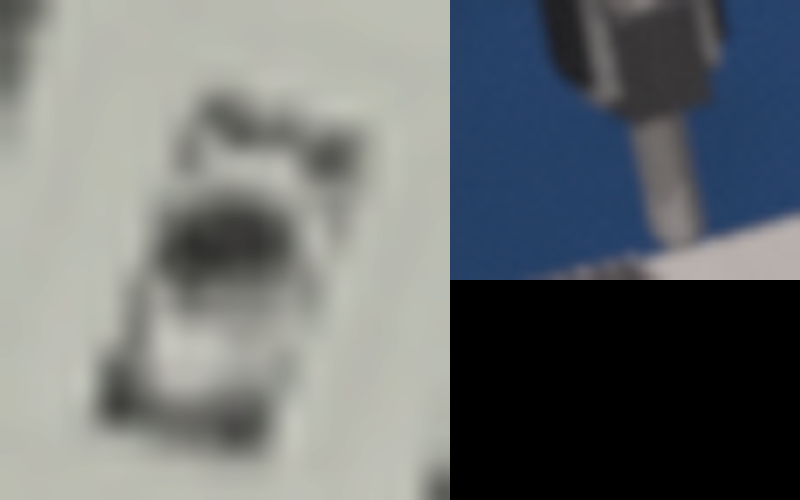

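```bash
cat > tg.py <<'E'
from h import *
import sys
yaw=np.radians(-15.6); ex0=np.array([np.cos(yaw),np.sin(yaw),0]); ey=np.array([-np.sin(yaw),np.cos(yaw),0])
n=-.5*ex0+np.array([0,0,.8660]); ex=np.cross(ey,n); S=np.array([.546,-.182,.085])
def tip(s): # key tip and pose in slot frame; tip is .057 ahead of the TCP
    M=R.from_quat(s['tcp_rot']).as_matrix(); p=s['eef_pos']+M[:,0]*.057; d=p-S
    return M,np.array([d@ex,d@ey,d@n])*1000
E
python3 - <<'E'
from tg import *
c=lambda x,y:(329+(x+.5)/25-.5,162+(y+.5)/25-.5)
C=plane('top',*c(234,269),.085); print('slot',C)
for p in((230,248),(230,235),(228,265)):
    e,d=ray('top',*c(*p)); P0=C-n*.0085; q=e+d*((P0-e)@n)/(d@n)-C; print(p,q@ex*1000,q@ey*1000)
print(n,ex,ey)
E
cat > cur.py <<'E'
from tg import *; from plant import readout
np.set_printoptions(precision=2,suppress=True)
s=readout.get_state(); M,t=tip(s)
print('t',round(s['time'],1),'tip slot mm',t,'tool x in slot',M[:,0]@ex,M[:,0]@ey,M[:,0]@n,'rot deg',np.degrees(np.arctan2(M[:,1]@ey,M[:,1]@ex)),'q',s['qpos'],'F slot',[round(s['contact_force']@a,1) for a in(ex,ey,n)],'T',s['wrist_torque']@n,'op',s['opening'])
if len(sys.argv)>1:
    w=np.array([float(a) for a in sys.argv[1:4]])
    print('to',w,'shift cm',M.T@(np.c_[ex,ey,n]@(w-t))/10)
E
python3 cur.py 0 0 120
```

```text
slot [ 0.54682779 -0.1819911   0.085     ]
(230, 248) 0.13379662941802886 0.31925115841268964
(230, 235) 1.6411057106198794 0.800877885467884
(228, 265) -1.9058554538141779 -0.08991334019179398
[-0.48158128  0.13445991  0.866     ] [ 0.83409878 -0.23288456  0.5       ] [0.26891982 0.96316257 0.        ]
t 16.6 tip slot mm [590.56  44.39  64.45] tool x in slot -0.004127007200220341 0.014446632926920671 -0.9998651268004465 rot deg 24.06598837207331 q [-0.37  0.96  0.21  0.06  1.46 -0.51] F slot [np.float64(-0.8), np.float64(-0.4), np.float64(-0.6)] T -0.030815574175408256 op 0.3157413550318056
to [  0.   0. 120.] shift cm [ -5.37 -55.72 -20.11]
```

>>> drive_tool(
  steps=[
    [-2,-2,-0.7,0,0.15],
    [-1.5,-4.6,-1.7,0,0.15],
    [-1,-4.6,-1.7,0,0.15],
    [-0.5,-4.6,-1.7,0,0.15],
    [-0.4,-4.6,-1.7,0,0.15],
    [0,-4.6,-1.7,0,0.15],
    [0,-4.6,-1.7,0,0.15],
    [0,-4.6,-1.7,0,0.15],
    [0,-4.6,-1.7,0,0.15],
    [0,-4.6,-1.7,0,0.15],
  ],
)

```text
time: 17.6
eef_pos: [0.5973, -0.1802, 0.3075]
tcp_rot: [0.526, 0.359, -0.363, 0.68]
contact_force: [0.0, 0.2, -0.8]
opening: 0.316
```

>>> drive_tool(
  steps=[
    [0,-4.6,-1.7,0,0.15],
    [0,-4.6,-1.7,0,0.15],
    [0,-2,-0.7,-8.5,0.15],
    [0,0,0,-8.5,0.15],
    [0,0,0,-8.5,0.15],
    [0,0,0,-8.5,0.15],
    [0,0,0,-8.5,0.15],
    [0,0,0,-8.5,0.15],
    [0,0,0,-8.5,0.15],
    [0,0,0,-8.5,0.15],
  ],
)

```text
time: 18.6
eef_pos: [0.4971, -0.1611, 0.2499]
tcp_rot: [0.053, 0.5, -0.099, 0.858]
contact_force: [0.1, 0.4, -2.5]
opening: 0.318
```

```bash
sed -i 's/S=np.array(\[.546,/S=np.array([.5468,/' tg.py; python3 cur.py 0 0 60
```

```text
t 18.6 tip slot mm [ 35.74   7.72 112.57] tool x in slot -0.007687398753494819 0.01730547438029752 -0.999798698555851 rot deg 92.55373545019015 q [-0.59 -0.35  2.23  0.24  0.8  -2.07] F slot [np.float64(-1.3), np.float64(0.4), np.float64(-2.2)] T -0.024515619425262463 op 0.3184841270131239
to [ 0.  0. 60.] shift cm [ 5.27 -0.7  -3.57]
```

>>> drive_tool(
  steps=[
    [1,-0.35,-1.8,0,0.15],
    [1,-0.35,-1.8,0,0.15],
    [1,0,0,-8.5,0.15],
    [1,0,0,-8.5,0.15],
    [1,0,0,-8.5,0.15],
    [0,0,0,-8.5,0.15],
    [0,0,0,0,0.15],
  ],
)

```text
time: 19.3
eef_pos: [0.489, -0.1666, 0.1883]
tcp_rot: [-0.197, 0.508, 0.051, 0.837]
contact_force: [0.5, -0.0, -1.9]
opening: 0.32
```

```bash
python3 - <<'E'
from plant import read_camera
import cv2,numpy as np
o=[]
for n,(u,v,w,h) in (('scene',(120,80,120,120)),('top',(285,90,120,120))):
    f=read_camera(n)["frame"][:,:,::-1]; cv2.imwrite(f"{n}2_raw.png",f); o.append(cv2.resize(f[v:v+h,u:u+w],(400,400),interpolation=cv2.INTER_CUBIC))
cv2.imwrite('pics/p2.png',np.hstack(o))
E
python3 cur.py 0 0 20
```

```text
t 19.4 tip slot mm [-0.08  0.12 62.72] tool x in slot -0.0074859561310464525 0.017218956858797707 -0.9998017208582749 rot deg 126.02956954979297 q [-0.62 -0.3   2.3   0.3   0.68 -2.74] F slot [np.float64(-0.2), np.float64(-0.3), np.float64(-2.1)] T 0.015195284074315023 op 0.3174710054760127
to [ 0.  0. 20.] shift cm [ 4.27 -0.09 -0.02]
```

View pics/p2.png

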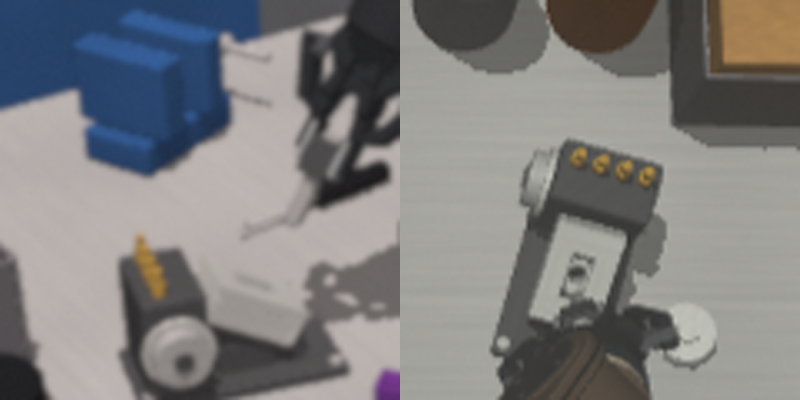

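```bash
python3 - <<'E'
from tg import *; from plant import readout
s=readout.get_state(); x=R.from_quat(s['tcp_rot']).as_matrix()[:,0]
for d in(.057,.045,.007,-.029): p=proj('scene',s['eef_pos']+x*d); print(d,(p-[120,80]+.5)*400/120,proj('top',s['eef_pos']+x*d))
E
```

```text
0.057 [288.75657308 225.70560266] [338.3707693  178.29949471]
0.045 [294.73245243 214.02637944] [338.56243999 179.50869126]
0.007 [313.87411916 176.61601929] [339.19547164 183.50231   ]
-0.029 [332.32016697 140.56517265] [339.83453252 187.53396551]
```

>>> drive_tool(
  steps=[
    [1.5,0,0,0,0.15],
    [1.5,0,0,0,0.15],
    [1.2,-0.1,0,0,0.15],
    [0.8,0,0,0,0.15],
    [0.4,0,0,0,0.15],
    [0,0,0,0,0.15],
  ],
)

```text
time: 20.0
eef_pos: [0.5153, -0.1738, 0.1414]
tcp_rot: [-0.197, 0.508, 0.05, 0.837]
contact_force: [-0.5, 0.0, -2.6]
opening: 0.318
```

```bash
python3 cur.py 0 0 -5
```

```text
t 20.0 tip slot mm [-0.5   0.38  8.16] tool x in slot -0.008867577032047422 0.017719753125028083 -0.9997816712874434 rot deg 126.15064175183282 q [-0.59 -0.15  2.28  0.33  0.55 -2.77] F slot [np.float64(-1.8), np.float64(-0.1), np.float64(-2.0)] T 0.03759716376291089 op 0.3179019289608329
to [ 0.  0. -5.] shift cm [ 1.31 -0.09  0.01]
```

>>> drive_tool(
  steps=[
    [0.5,0,0,0,0.15],
    [0.5,0,0,0,0.15],
    [0.3,0,0,0,0.15],
    [0.3,0,0,0,0.15],
    [0.3,0,0,0,0.15],
    [0,0,0,0,0.15],
  ],
)

```text
time: 20.6
eef_pos: [0.5246, -0.1762, 0.1258]
tcp_rot: [-0.197, 0.508, 0.051, 0.837]
contact_force: [-6.0, 1.3, 4.0]
opening: 0.317
```

```bash
python3 cur.py 0 0 -12
```

```text
t 20.6 tip slot mm [  0.02   0.63 -10.19] tool x in slot -0.008670537891070959 0.01782518481311472 -0.999781525404173 rot deg 126.24904714466247 q [-0.59 -0.1   2.26  0.35  0.51 -2.79] F slot [np.float64(-3.3), np.float64(-0.4), np.float64(6.5)] T -0.03132379264966433 op 0.3171569322334302
to [  0.   0. -12.] shift cm [ 0.18 -0.05 -0.04]
```

>>> drive_tool(
  steps=[
    [0.05,0.06,-0.08,0,0.15],
    [0.05,0.06,-0.08,0,0.15],
    [0.03,0.06,-0.08,0,0.15],
    [0,0,0,0,0.15],
  ],
)

```text
time: 21.0
eef_pos: [0.5241, -0.1762, 0.1254]
tcp_rot: [-0.198, 0.506, 0.05, 0.838]
contact_force: [-5.0, 2.8, 8.8]
opening: 0.319
```

```bash
python3 cur.py 0 0 -12
```

```text
t 21.0 tip slot mm [ -0.28   0.42 -10.32] tool x in slot -0.0036956960545196224 0.016954727548340327 -0.999827430956361 rot deg 126.21773104845545 q [-0.59 -0.1   2.27  0.36  0.51 -2.79] F slot [np.float64(-0.4), np.float64(1.4), np.float64(10.4)] T -0.04016746910709688 op 0.3190855263979026
to [  0.   0. -12.] shift cm [ 0.17 -0.05 -0.  ]
```

>>> drive_tool(
  steps=[
    [0.05,0,0,8.5,0.15],
    [0.05,0,0,8.5,0.15],
    [0,0,0,8.5,0.15],
    [0,0,0,8.5,0.15],
    [0,0,0,8.5,0.15],
    [0,0,0,8.5,0.15],
    [0,0,0,8.5,0.15],
    [0,0,0,0,0.15],
  ],
)

```text
time: 21.8
eef_pos: [0.5254, -0.1776, 0.1246]
tcp_rot: [0.243, 0.462, -0.209, 0.827]
contact_force: [2.1, -1.6, 2.1]
opening: 0.316
```

```bash
python3 cur.py 0 0 -12
```

```text
t 21.8 tip slot mm [  0.88  -0.74 -11.77] tool x in slot -0.00035446036172563547 0.014168204127381305 -0.999877565095912 rot deg 66.6948209063308 q [-0.59 -0.09  2.27  0.36  0.5  -1.76] F slot [np.float64(3.2), np.float64(-0.9), np.float64(0.5)] T 0.0228236837599789 op 0.31605168289986313
to [  0.   0. -12.] shift cm [ 0.02  0.03 -0.11]
```

>>> drive_tool(
  steps=[
    [0.1,0.06,0.14,0,0.15],
    [0.1,0.06,0.14,0,0.15],
    [0.2,0,0,0,0.15],
    [0.2,0,0,0,0.15],
    [0,0,0,0,0.15],
  ],
)

```text
time: 22.3
eef_pos: [0.5302, -0.1789, 0.1205]
tcp_rot: [0.242, 0.463, -0.209, 0.827]
contact_force: [1.2, -3.2, 5.2]
opening: 0.321
```

```bash
python3 cur.py 0 0 -12
```

```text
t 22.3 tip slot mm [  3.02  -0.65 -17.85] tool x in slot -0.0019202967687379354 0.01435809440148738 -0.9998730752732031 rot deg 66.82594053911045 q [-0.58 -0.07  2.26  0.36  0.49 -1.76] F slot [np.float64(4.4), np.float64(-2.8), np.float64(3.5)] T 0.0010268926728334113 op 0.3208718182286153
to [  0.   0. -12.] shift cm [-0.58 -0.05 -0.31]
```

>>> drive_tool(
  steps=[
    [0.1,0,0.15,0,0.15],
    [0.2,0,0.15,0,0.15],
    [0.3,0,0,0,0.15],
    [0.3,0,0,0,0.15],
    [0.2,0,0,0,0.15],
    [0,0,0,0,0.15],
  ],
)

```text
time: 22.9
eef_pos: [0.5357, -0.1806, 0.1126]
tcp_rot: [0.242, 0.467, -0.207, 0.825]
contact_force: [-22.8, 1.8, 26.9]
opening: 0.319
```

```bash
python3 cur.py 0 0 -12
```

```text
t 22.9 tip slot mm [  3.69  -0.65 -27.56] tool x in slot -0.008923148578037762 0.017753313840018273 -0.9997805814952996 rot deg 67.02658161202959 q [-0.58 -0.04  2.24  0.37  0.48 -1.77] F slot [np.float64(-6.0), np.float64(-4.4), np.float64(34.5)] T 0.10797633909809246 op 0.3191923704431309
to [  0.   0. -12.] shift cm [-1.55 -0.06 -0.39]
```

>>> drive_tool(
  steps=[
    [-0.12,-0.02,-0.05,0,0.15],
    [0,0,0,8,0.15],
    [0,0,0,8,0.15],
    [0,0,0,8,0.15],
    [0,0,0,0,0.15],
  ],
)

```text
time: 23.4
eef_pos: [0.5348, -0.1808, 0.1123]
tcp_rot: [0.409, 0.412, -0.3, 0.756]
contact_force: [-13.3, -2.1, 16.4]
opening: 0.322
```

```bash
python3 cur.py 0 0 -12
```

```text
t 23.4 tip slot mm [  2.88  -1.17 -27.42] tool x in slot -0.00748636767752879 0.016118933402899063 -0.9998200566687141 rot deg 42.80123102543749 q [-0.58 -0.05  2.25  0.37  0.48 -1.35] F slot [np.float64(-2.4), np.float64(-5.6), np.float64(20.3)] T 0.002592598664394452 op 0.32151806232420027
to [  0.   0. -12.] shift cm [-1.54 -0.12 -0.31]
```

>>> drive_tool(
  steps=[
    [-0.08,-0.07,0.07,0,0.15],
    [0,0,0,8,0.15],
    [0,0,0,8,0.15],
    [0,0,0,8,0.15],
    [0,0,0,8,0.15],
    [0,0,0,8,0.15],
    [0,0,0,8,0.15],
  ],
)

```text
time: 24.1
eef_pos: [0.5334, -0.1809, 0.1116]
tcp_rot: [0.682, 0.255, -0.443, 0.523]
contact_force: [-10.2, -1.1, 12.3]
opening: 0.317
```

```bash
python3 cur.py 3.5 -0.5 -27.5
```

```text
t 24.1 tip slot mm [  1.33  -1.55 -27.35] tool x in slot -0.009921794522995284 0.017223531550012064 -0.9997804363994082 rot deg -5.368799312466991 q [-0.58 -0.05  2.25  0.37  0.48 -0.51] F slot [np.float64(-2.1), np.float64(-3.8), np.float64(15.4)] T 0.17430560943203705 op 0.3168872048855163
to [  3.5  -0.5 -27.5] shift cm [ 0.01  0.21 -0.12]
```

>>> drive_tool(
  steps=[
    [0,0,0,8,0.15],
    [0,0,0,8,0.15],
    [0,0,0,8,0.15],
    [0,0,0,8,0.15],
    [0,0,0,8,0.15],
    [0,0,0,8,0.15],
    [0,0,0,8,0.15],
    [0,0,0,8,0.15],
  ],
)

```text
time: 24.9
eef_pos: [0.5326, -0.1795, 0.1109]
tcp_rot: [0.855, -0.017, -0.512, 0.081]
contact_force: [-13.8, 3.5, 15.1]
opening: 0.317
```

```bash
python3 cur.py 3.5 -0.5 -27.5
```

```text
t 24.9 tip slot mm [ -0.23  -0.27 -27.39] tool x in slot -0.013343229671206366 0.019974667027239854 -0.9996894460053757 rot deg -69.38459681576978 q [-0.58 -0.05  2.25  0.37  0.48  0.61] F slot [np.float64(-4.7), np.float64(-0.3), np.float64(20.2)] T 0.1950207802359624 op 0.31651810989650137
to [  3.5  -0.5 -27.5] shift cm [ 0.01  0.15 -0.34]
```

>>> drive_tool(
  steps=[
    [0,-0.05,0.14,8,0.15],
    [0,0,0,8,0.15],
    [0,0,0,8,0.15],
    [0,0,0,8,0.15],
    [0,0,0,8,0.15],
    [0,0,0,8,0.15],
    [0,0,0,8,0.15],
    [0,0,0,8,0.15],
  ],
)

```text
time: 25.7
eef_pos: [0.5331, -0.178, 0.1111]
tcp_rot: [0.768, -0.285, -0.424, -0.386]
contact_force: [-2.0, 8.6, 11.4]
opening: 0.318
```

```bash
python3 cur.py 3.5 -0.5 -27.5
```

```text
t 25.7 tip slot mm [  0.11   1.44 -27.28] tool x in slot -0.010174819277684752 0.02261507436957279 -0.9996704726895537 rot deg -133.5305116726854 q [-0.58 -0.05  2.25  0.38  0.48  1.72] F slot [np.float64(2.0), np.float64(7.8), np.float64(12.0)] T 0.20036707887737149 op 0.31806889864290777
to [  3.5  -0.5 -27.5] shift cm [ 0.01 -0.09 -0.38]
```

>>> drive_tool(
  steps=[
    [0,-0.11,0.1,8,0.15],
    [0,0,0,8,0.15],
    [0,0,0,8,0.15],
    [0,0,0,8,0.15],
    [0,0,0,8,0.15],
    [0,0,0,8,0.15],
    [0,0,0,6,0.15],
    [0,0,0,0,0.15],
  ],
)

```text
time: 26.5
eef_pos: [0.5345, -0.1778, 0.1119]
tcp_rot: [-0.511, 0.445, 0.247, 0.692]
contact_force: [1.2, 4.5, 8.3]
opening: 0.315
```

```bash
python3 cur.py 3.5 -0.5 -27.5
```

```text
t 26.5 tip slot mm [  1.81   1.85 -27.23] tool x in slot -0.006492119177091678 0.020140436497337225 -0.9997540862903854 rot deg 172.6640611620645 q [-0.58 -0.05  2.25  0.37  0.48  2.67] F slot [np.float64(4.1), np.float64(4.7), np.float64(7.2)] T 0.021466912743578148 op 0.3149586161715299
to [  3.5  -0.5 -27.5] shift cm [ 0.02 -0.2  -0.21]
```

>>> drive_tool(
  steps=[
    [0,0,0,0,0.5],
    [0,0,0,0,0.8],
    [0,-0.02,-0.16,0,0.8],
    [0,0,0,-8.5,0.8],
    [0,0,0,-8.5,0.8],
    [0,0,0,-8.5,0.8],
    [0,0,0,-8.5,0.8],
    [0,0,0,-8.5,0.8],
    [0,0,0,-8.5,0.8],
    [0,0,0,-8.5,0.8],
  ],
)

```text
time: 27.5
eef_pos: [0.5319, -0.1803, 0.1093]
tcp_rot: [0.788, -0.264, -0.438, -0.344]
contact_force: [0.2, -0.4, -0.0]
opening: 0.801
```

>>> drive_tool(
  steps=[
    [0,0,0,-8.5,0.8],
    [0,0,0,-8.5,0.8],
    [0,0,0,-8.5,0.8],
    [0,0,0,-8.5,0.8],
    [0,0,0,-8.5,0.8],
    [0,0,0,-8.5,0.8],
    [0,0,0,-8.5,0.8],
    [0,0,0,-8.5,0.8],
    [0,0,0,-8.5,0.8],
    [0,0,0,-8.5,0.8],
  ],
)

```text
time: 28.5
eef_pos: [0.5319, -0.1803, 0.1093]
tcp_rot: [0.813, 0.101, -0.501, 0.278]
contact_force: [-0.7, 0.0, -0.3]
opening: 0.8
```

```bash
python3 cur.py 1.8 0.2 -27
```

```text
t 28.5 tip slot mm [ -1.29  -1.3  -28.55] tool x in slot -0.010797114050690046 0.01813096402528231 -0.999755322534415 rot deg -42.45058767011292 q [-0.58 -0.05  2.25  0.37  0.48  0.13] F slot [np.float64(-0.7), np.float64(-0.2), np.float64(0.1)] T -0.018121828382149506 op 0.8001503490873737
to [  1.8   0.2 -27. ] shift cm [-0.16  0.12 -0.32]
```

>>> drive_tool(
  steps=[
    [0,0,0,-8.5,0.8],
    [0,0,0,-8.5,0.8],
    [0,0,0,-8.5,0.8],
    [0,0,0,-8.5,0.8],
    [-0.2,0.29,-0.19,-0.8,0.8],
    [0,0,0,0,0.5],
    [0,0,0,0,0.3],
    [0,0,0,0,0.15],
    [0,0,0,0,0.15],
    [0,0,0,0,0.15],
  ],
)

```text
time: 29.5
eef_pos: [0.5339, -0.1791, 0.1132]
tcp_rot: [0.694, 0.245, -0.449, 0.507]
contact_force: [-5.8, 1.9, 4.1]
opening: 0.317
```

```bash
python3 cur.py 1.8 0.2 -27
```

```text
t 29.5 tip slot mm [  2.02   0.41 -25.92] tool x in slot -0.011130485073609128 0.01851321381353256 -0.9997446615495582 rot deg -7.990764578713761 q [-0.58 -0.05  2.25  0.36  0.48 -0.46] F slot [np.float64(-3.3), np.float64(0.2), np.float64(6.6)] T 0.07198443551172355 op 0.31689415010498717
to [  1.8   0.2 -27. ] shift cm [ 0.11 -0.02  0.03]
```

>>> drive_tool(
  steps=[
    [0,0,0,8,0.15],
    [0,0,0,8,0.15],
    [0,0,0,8,0.15],
  ],
)

```text
time: 29.8
eef_pos: [0.5339, -0.1792, 0.1133]
tcp_rot: [0.785, 0.146, -0.49, 0.35]
contact_force: [-4.8, 0.7, 3.1]
opening: 0.318
```

>>> drive_tool(
  steps=[
    [0,0,0,7,0.15],
    [0,0,0,7,0.15],
  ],
)

```text
time: 30.0
eef_pos: [0.5339, -0.1792, 0.1133]
tcp_rot: [0.822, 0.085, -0.504, 0.252]
contact_force: [-5.2, 1.4, 3.7]
opening: 0.319
```

```bash
python3 cur.py 1.8 0.2 -27
```

```text
t 30.0 tip slot mm [  2.16   0.21 -25.95] tool x in slot -0.010776515498528302 0.017901035815452736 -0.9997596879901268 rot deg -46.22455065061992 q [-0.58 -0.05  2.25  0.36  0.48  0.21] F slot [np.float64(-2.8), np.float64(-0.0), np.float64(5.9)] T 0.18853410689494676 op 0.3194978170175009
to [  1.8   0.2 -27. ] shift cm [ 0.11 -0.02  0.03]
```

>>> drive_tool(
  steps=[
    [0,0,0,6,0.15],
    [0,0,0,6,0.15],
  ],
)

```text
time: 30.2
eef_pos: [0.5341, -0.1792, 0.1134]
tcp_rot: [0.844, 0.031, -0.51, 0.164]
contact_force: [-4.0, 1.0, 3.3]
opening: 0.317
```

```bash
python3 cur.py
```

```text
t 30.2 tip slot mm [  2.32   0.29 -25.92] tool x in slot -0.010434573624252527 0.01823249339670199 -0.9997573257968492 rot deg -58.27626623755289 q [-0.58 -0.05  2.25  0.36  0.48  0.42] F slot [np.float64(-1.9), np.float64(-0.1), np.float64(4.9)] T 0.03011420310376467 op 0.3169340509468297
```

>>> drive_tool(
  steps=[
    [0,0,0,6,0.15],
    [0,0,0,6,0.15],
  ],
)

```text
time: 30.4
eef_pos: [0.534, -0.1793, 0.1133]
tcp_rot: [0.856, -0.022, -0.511, 0.075]
contact_force: [-5.6, 0.6, 3.3]
opening: 0.324
```

```bash
python3 cur.py
```

```text
t 30.4 tip slot mm [  2.23   0.14 -25.94] tool x in slot -0.010631276853848279 0.017878257065471685 -0.9997616505650581 rot deg -70.23341874523445 q [-0.58 -0.05  2.25  0.36  0.48  0.63] F slot [np.float64(-3.2), np.float64(-0.9), np.float64(5.6)] T 0.0813689699903146 op 0.3241359813230874
```

>>> drive_tool(
  steps=[
    [0,0,0,6,0.15],
    [0,0,0,6,0.15],
  ],
)

```text
time: 30.6
eef_pos: [0.5338, -0.1794, 0.1132]
tcp_rot: [0.859, -0.075, -0.506, -0.013]
contact_force: [-5.5, -0.1, 3.4]
opening: 0.318
```

```bash
python3 cur.py
```

```text
t 30.6 tip slot mm [  2.05  -0.02 -25.94] tool x in slot -0.011073992484150072 0.017327918795677532 -0.9997665343128712 rot deg -82.0740156215223 q [-0.58 -0.05  2.25  0.36  0.48  0.84] F slot [np.float64(-2.9), np.float64(-1.6), np.float64(5.5)] T 0.4859850556750541 op 0.3179815190111507
```

>>> drive_tool(
  steps=[
    [0,0,0,6,0.15],
    [0,0,0,6,0.15],
  ],
)

```text
time: 30.8
eef_pos: [0.5337, -0.1794, 0.1132]
tcp_rot: [0.853, -0.127, -0.495, -0.103]
contact_force: [-5.9, -1.0, 3.9]
opening: 0.322
```

```bash
python3 cur.py
```

```text
t 30.8 tip slot mm [  1.96  -0.07 -25.95] tool x in slot -0.011217721346456475 0.017176035361852613 -0.9997675527430137 rot deg -94.04867541462525 q [-0.58 -0.05  2.25  0.36  0.48  1.05] F slot [np.float64(-2.8), np.float64(-2.6), np.float64(6.1)] T 0.50694381578388 op 0.3219542107205521
```

>>> drive_tool(
  steps=[
    [0,0,0,6,0.15],
    [0,0,0,6,0.15],
  ],
)

```text
time: 31.0
eef_pos: [0.5337, -0.1795, 0.1132]
tcp_rot: [0.837, -0.179, -0.479, -0.192]
contact_force: [-6.0, -0.2, 3.9]
opening: 0.319
```

```bash
python3 cur.py
```

```text
t 31.0 tip slot mm [  1.94  -0.11 -25.95] tool x in slot -0.011163025655860512 0.017385463958623976 -0.999764545180685 rot deg -106.16589770720645 q [-0.58 -0.05  2.25  0.36  0.48  1.26] F slot [np.float64(-3.0), np.float64(-1.8), np.float64(6.2)] T 0.14620175810199845 op 0.3190088663710639
```

>>> drive_tool(
  steps=[
    [0,0,0,0,0.15],
  ],
)

```text
time: 31.1
eef_pos: [0.5337, -0.1795, 0.1132]
tcp_rot: [0.838, -0.178, -0.479, -0.192]
contact_force: [-6.7, -0.3, 3.5]
opening: 0.314
```

```bash
python3 cur.py
```

```text
t 31.1 tip slot mm [  1.94  -0.1  -25.96] tool x in slot -0.011061992306581434 0.017582572023171254 -0.9997622212754993 rot deg -106.11004060915386 q [-0.58 -0.05  2.25  0.36  0.48  1.26] F slot [np.float64(-3.7), np.float64(-2.0), np.float64(6.2)] T -0.0793494321822854 op 0.313876858268337
```

>>> drive_tool(
  steps=[
    [0,0,0,6,0.15],
    [0,0,0,6,0.15],
  ],
)

```text
time: 31.3
eef_pos: [0.5338, -0.1794, 0.1133]
tcp_rot: [0.813, -0.228, -0.458, -0.28]
contact_force: [-6.0, -0.3, 4.0]
opening: 0.319
```

```bash
python3 cur.py
```

```text
t 31.3 tip slot mm [  2.11   0.02 -25.93] tool x in slot -0.010827041483024422 0.017859701419795974 -0.9997598813077838 rot deg -118.25706662938408 q [-0.58 -0.05  2.25  0.36  0.48  1.47] F slot [np.float64(-2.9), np.float64(-1.9), np.float64(6.3)] T 0.0017091391420627458 op 0.31855143951754084
```

>>> drive_tool(
  steps=[
    [0,0,0,6,0.15],
    [0,0,0,6,0.15],
  ],
)

```text
time: 31.5
eef_pos: [0.5336, -0.1794, 0.1131]
tcp_rot: [0.779, -0.275, -0.432, -0.363]
contact_force: [-7.5, 0.5, 4.2]
opening: 0.319
```

```bash
python3 cur.py
```

```text
t 31.5 tip slot mm [  1.82  -0.04 -25.96] tool x in slot -0.011451640191094278 0.01767665285874751 -0.9997561750892382 rot deg -130.20254145634283 q [-0.58 -0.05  2.25  0.36  0.48  1.68] F slot [np.float64(-4.3), np.float64(-1.6), np.float64(7.3)] T 0.11783037308631811 op 0.31866071000317486
```

```bash
python3 - <<'E'
from plant import read_camera,readout
import cv2,numpy as np
o=[]
for n,(u,v,w,h) in (('scene',(160,120,70,70)),('top',(310,130,70,70))):
    f=read_camera(n)["frame"][:,:,::-1]; cv2.imwrite(f"{n}3_raw.png",f); o.append(cv2.resize(f[v:v+h,u:u+w],(400,400),interpolation=cv2.INTER_CUBIC))
cv2.imwrite('pics/p3.png',np.hstack(o)); print(readout.get_state()['joint_efforts'])
E
python3 cur.py
```

```text
[  1.52841367 -21.92578375 -26.47096574   0.87394405  -1.43567193
   0.28576009]
t 31.6 tip slot mm [  1.81  -0.11 -25.95] tool x in slot -0.01138925593996419 0.017595163380666728 -0.9997583251449783 rot deg -130.0700153651154 q [-0.58 -0.05  2.25  0.36  0.48  1.68] F slot [np.float64(-4.2), np.float64(-2.2), np.float64(8.1)] T 0.10908423616358696 op 0.31716141699188566
```

View pics/p3.png

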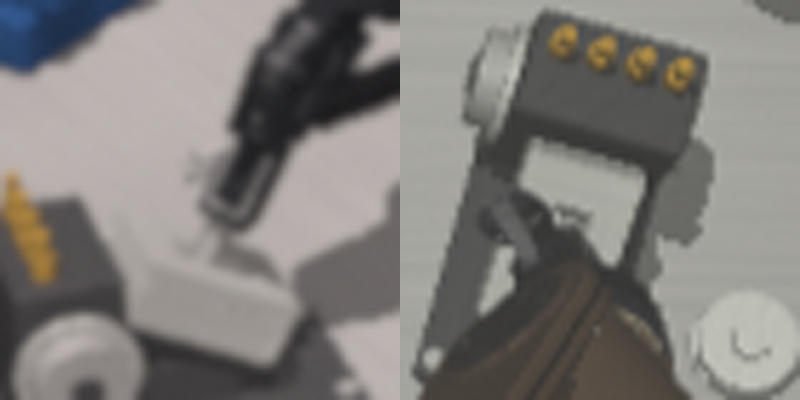

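>>> drive_tool(
  steps=[
    [0,0,0,4,0.15],
    [0,0,0,4,0.15],
  ],
)

```text
time: 31.8
eef_pos: [0.5335, -0.1794, 0.1131]
tcp_rot: [0.752, -0.304, -0.412, -0.415]
contact_force: [-7.4, 0.2, 4.2]
opening: 0.314
```

```bash
echo "print('eff6',s['joint_efforts'][5],'dq6',s['dq'][5])">>cur.py; python3 cur.py
```

```text
t 31.8 tip slot mm [  1.67  -0.06 -25.95] tool x in slot -0.011817624869994867 0.017536283879549218 -0.9997543878478671 rot deg -138.02362023808988 q [-0.58 -0.05  2.25  0.36  0.48  1.82] F slot [np.float64(-4.2), np.float64(-1.8), np.float64(7.2)] T 0.39773331790099276 op 0.31422070771844757
eff6 0.0037193481693975627 dq6 0.6852174842360274
```

>>> drive_tool(
  steps=[
    [0,0,0,4,0.15],
    [0,0,0,4,0.15],
  ],
)

```text
time: 32.0
eef_pos: [0.5335, -0.1793, 0.113]
tcp_rot: [0.722, -0.331, -0.39, -0.466]
contact_force: [-7.2, 0.4, 4.5]
opening: 0.315
```

```bash
python3 cur.py
```

```text
t 32.0 tip slot mm [  1.61   0.03 -25.95] tool x in slot -0.012049786152024386 0.017458470889791734 -0.9997529784196706 rot deg -145.93169031500221 q [-0.58 -0.05  2.25  0.36  0.48  1.95] F slot [np.float64(-3.9), np.float64(-1.6), np.float64(7.4)] T 0.5755822384305777 op 0.3147958691397238
eff6 0.16659369226545095 dq6 0.6880084585982581
```

>>> drive_tool(
  steps=[
    [0,0,0,4,0.15],
    [0,0,0,4,0.15],
  ],
)

```text
time: 32.2
eef_pos: [0.5335, -0.1793, 0.113]
tcp_rot: [0.687, -0.358, -0.366, -0.515]
contact_force: [-6.7, 0.0, 4.5]
opening: 0.314
```

```bash
python3 cur.py
```

```text
t 32.2 tip slot mm [  1.58   0.05 -25.95] tool x in slot -0.012070582249156622 0.017538555680649225 -0.9997513259022188 rot deg -153.95352577525583 q [-0.58 -0.05  2.25  0.36  0.48  2.09] F slot [np.float64(-3.4), np.float64(-1.8), np.float64(7.1)] T 0.46342157725751404 op 0.31434952045606523
eff6 0.012145964428782463 dq6 0.6960886983166845
```

>>> drive_tool(
  steps=[
    [0,0,0,-4,0.15],
    [0,0,0,-4,0.15],
    [0,0,0,-4,0.15],
    [0,0,0,0,0.15],
  ],
)

```text
time: 32.6
eef_pos: [0.5335, -0.1794, 0.113]
tcp_rot: [0.738, -0.317, -0.401, -0.441]
contact_force: [-7.8, -0.3, 5.5]
opening: 0.316
```

```bash
python3 cur.py
```

```text
t 32.6 tip slot mm [  1.62  -0.01 -25.97] tool x in slot -0.011685498768302258 0.01787925510403695 -0.9997498664270191 rot deg -141.9413556585673 q [-0.58 -0.05  2.25  0.36  0.48  1.88] F slot [np.float64(-3.7), np.float64(-2.4), np.float64(8.5)] T -0.0005603917849152125 op 0.31560796140670455
eff6 -0.18580006901174784 dq6 0.035697569317201326
```

>>> drive_tool(
  steps=[
    [0,0,0,0,0.5],
    [0,0,0,0,0.8],
    [0,0,0,0,0.9],
    [-2,0,0,0,0.9],
    [-4,0,0,0,0.9],
    [-4,0,0,0,0.9],
    [-4,0,0,0,0.9],
    [-4,0,0,0,0.9],
    [-4,0,0,0,0.9],
    [0,0,0,0,0.9],
  ],
)

```text
time: 33.6
eef_pos: [0.4301, -0.1552, 0.3129]
tcp_rot: [0.742, -0.317, -0.394, -0.44]
contact_force: [-1.0, -0.5, -0.1]
opening: 0.901
```

```bash
python3 - <<'E'
from plant import read_camera
import cv2,numpy as np
from tg import *
o=[]
for n,(u,v,w,h) in (('scene',(165,120,60,60)),('top',(310,145,60,60))):
    f=read_camera(n)["frame"][:,:,::-1]; cv2.imwrite(f"{n}4_raw.png",f); o.append(cv2.resize(f[v:v+h,u:u+w],(400,400),interpolation=cv2.INTER_CUBIC))
    for lab,L in(('seated',59.5),('jammed',73.5)):
        p=proj(n,S+ex*.0018+n_ if 0 else S+ex*.0018+globals()['tgn']*L/1000) if 0 else None
cv2.imwrite('pics/p4.png',np.hstack(o))
import tg
for c,(u,v) in (('scene',(165,120)),('top',(310,145))):
    for L in(59.5,23.5,0,73.5): print(c,L,(proj(c,S+ex*.0018+tg.n*L/1000)-[u,v]+.5)*400/60)
E
python3 cur.py
```

```text
scene 59.5 [270.52413584 189.56717885]
scene 23.5 [234.1759917  258.00079463]
scene 0 [210.77420562 302.05995843]
scene 73.5 [284.82527487 162.64204482]
top 59.5 [193.94839419 219.11991688]
top 23.5 [191.82058011 195.91029324]
top 0 [190.4961261  181.46350511]
top 73.5 [194.81015292 228.51974936]
t 33.7 tip slot mm [  6.2   -4.01 195.19] tool x in slot -0.005303658423020204 0.016205381382815198 -0.9998326201802993 rot deg -141.98753995959603 q [-0.69 -0.6   2.28  0.26  1.    1.97] F slot [np.float64(-1.0), np.float64(0.2), np.float64(-0.1)] T 0.0601910846866561 op 0.9018488067906254
eff6 0.0007691098471696023 dq6 -0.001441923524752746
```

View pics/p4.png

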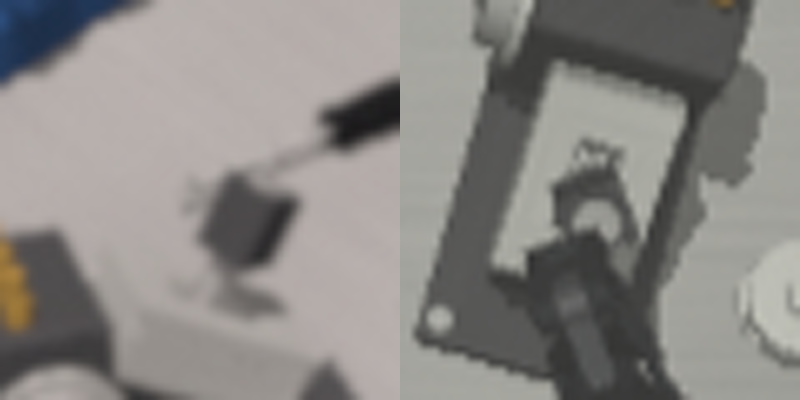

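```bash
python3 - <<'E'
from tg import *
s=cv2.imread('scene4_raw.png'); t=cv2.imread('top4_raw.png')
a=np.clip((cv2.resize(s[140:166,192:214],None,fx=22,fy=22,interpolation=cv2.INTER_CUBIC).astype(float)-20)*1.5,0,255)
cv2.imwrite('pics/p5.png',a.astype(np.uint8))
def back(x,y,L):
    e,d=ray('scene',192+(x+.5)/22-.5,140+(y+.5)/22-.5); P=e+d*((S+n*L-e)@n)/(d@n)-S; return np.array([P@ex,P@ey])*1000
import pickle; 
E
```

```text
(no output)
```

View pics/p5.png

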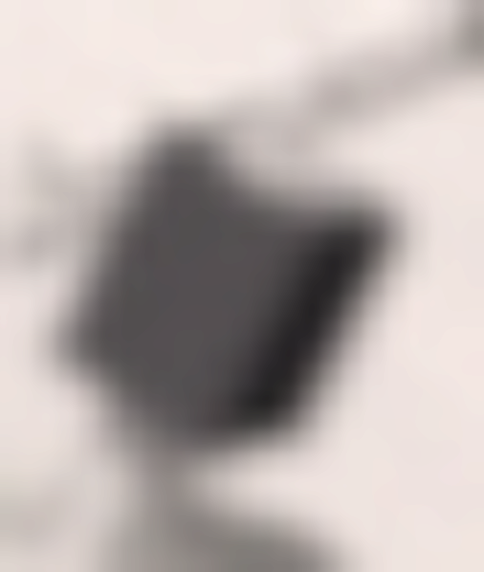

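```bash
python3 - <<'E'
from tg import *
def back(x,y,L):
    e,d=ray('scene',192+(x+.5)/22-.5,140+(y+.5)/22-.5); P=e+d*((S+n*L/1000-e)@n)/(d@n)-S; return np.array([P@ex,P@ey])*1000
a=[back(*p,23.5) for p in((65,350),(220,442),(288,430))]
b=[back(*p,59.5) for p in((165,130),(325,210),(388,215))]
for k in(a,b): print(np.round(k,1),[np.degrees(np.arctan2(*(k[i+1]-k[i])[::-1]))%90 for i in(0,1)],[np.linalg.norm(k[i+1]-k[i]) for i in(0,1)],'diag centre',(k[0]+k[2])/2,'diag ang',(np.degrees(np.arctan2(*(k[2]-k[0])[::-1]))-45)%90)
E
```

```text
[[ 16.6  -8.4]
 [ -2.6   6.1]
 [-17.6  -5.6]] [np.float64(53.07950994244939), np.float64(38.05707888887946)] [np.float64(24.106909495011692), np.float64(18.953731143730742)] diag centre [-0.4580658  -7.01025413] diag ang 40.32376569438114
[[ 21.3  -3.6]
 [ -0.3   5.7]
 [-12.4  -0.1]] [np.float64(66.51705394072823), np.float64(25.940288634718627)] [np.float64(23.544692740059737), np.float64(13.43755076703908)] diag centre [ 4.43056338 -1.8866905 ] diag ang 39.060231871809606
```

```bash
python3 cur.py 1.8 0 20
```

```text
t 33.7 tip slot mm [  6.2   -4.01 195.19] tool x in slot -0.005303658423020204 0.016205381382815198 -0.9998326201802993 rot deg -141.98753995959603 q [-0.69 -0.6   2.28  0.26  1.    1.97] F slot [np.float64(-1.0), np.float64(0.2), np.float64(-0.1)] T 0.0601910846866561 op 0.9018488067906254
to [ 1.8  0.  20. ] shift cm [17.52  0.2   0.31]
eff6 0.0007691098471696023 dq6 -0.001441923524752746
```

>>> drive_tool(
  steps=[
    [2,0.2,0.31,0,0.9],
    [4,0,0,-7.3,0.9],
    [4,0,0,-7.3,0.9],
    [4,0,0,-7.4,0.9],
    [3.5,0,0,0,0.9],
    [0,0,0,0,0.9],
  ],
)

```text
time: 34.3
eef_pos: [0.5078, -0.1698, 0.142]
tcp_rot: [0.804, -0.234, -0.46, -0.294]
contact_force: [-0.5, 0.8, -0.4]
opening: 0.899
```

```bash
python3 cur.py 1.8 0 -26
```

```text
t 34.3 tip slot mm [-8.28  2.53 12.84] tool x in slot -0.024225449418853615 0.022632182330327193 -0.9994283038121902 rot deg -120.12049416781922 q [-0.6  -0.17  2.29  0.32  0.57  1.53] F slot [np.float64(-0.9), np.float64(0.6), np.float64(-0.0)] T -0.006521885960600364 op 0.8988697397181261
to [  1.8   0.  -26. ] shift cm [ 3.85 -0.26 -1.12]
eff6 -0.07100509246811271 dq6 0.01603179976102465
```

>>> drive_tool(
  steps=[
    [0,-0.26,-1.12,0,0.9],
    [1.5,0,0,0,0.9],
    [1.5,0,0,0,0.9],
    [0.8,0,0,0,0.9],
    [0,0,0,0,0.9],
  ],
)

```text
time: 34.8
eef_pos: [0.5376, -0.183, 0.1244]
tcp_rot: [0.809, -0.235, -0.453, -0.292]
contact_force: [-0.2, 0.1, -0.2]
opening: 0.902
```

```bash
python3 cur.py 1.8 0 -26
```

```text
t 34.8 tip slot mm [ 11.85  -2.46 -18.61] tool x in slot -0.007332778090600885 0.017223145084989563 -0.9998027838983403 rot deg -120.00456245927377 q [-0.58 -0.06  2.23  0.35  0.5   1.51] F slot [np.float64(-0.3), np.float64(0.1), np.float64(-0.1)] T -0.025973428401606612 op 0.9020231929177206
to [  1.8   0.  -26. ] shift cm [0.75 0.3  0.98]
eff6 -0.017925098072737455 dq6 0.0037944481003567955
```

>>> drive_tool(
  steps=[
    [0,0.3,0.98,0,0.9],
    [0.7,0,0,0,0.9],
    [0,0,0,0,0.9],
    [0,0,0,0,0.9],
  ],
)

```text
time: 35.2
eef_pos: [0.5327, -0.1789, 0.1126]
tcp_rot: [0.809, -0.235, -0.453, -0.292]
contact_force: [-0.4, -0.1, -0.0]
opening: 0.901
```

```bash
python3 cur.py 1.8 0 -26
```

```text
t 35.2 tip slot mm [  0.83   0.22 -25.88] tool x in slot -0.00822655702017859 0.017447223451428857 -0.9997919441300157 rot deg -120.01242283783456 q [-0.58 -0.05  2.25  0.37  0.48  1.49] F slot [np.float64(-0.4), np.float64(-0.2), np.float64(0.2)] T 0.055088613951718324 op 0.9005665019209933
to [  1.8   0.  -26. ] shift cm [ 0.01 -0.03 -0.09]
eff6 -0.0013750132347922772 dq6 -0.00013241617693229417
```

Well centred over the head. Gripping, then feeling for the stop in small turns.

>>> drive_tool(
  force=60,
  steps=[
    [0,-0.03,-0.09,0,0.5],
    [0,0,0,0,0.3],
    [0,0,0,0,0.15],
    [0,0,0,0,0.15],
    [0,0,0,0,0.15],
  ],
)

```text
time: 35.7
eef_pos: [0.5336, -0.1796, 0.1137]
tcp_rot: [0.809, -0.235, -0.453, -0.292]
contact_force: [-5.3, 0.8, 5.6]
opening: 0.386
```

```bash
python3 cur.py
```

```text
t 35.7 tip slot mm [  2.35  -0.21 -25.5 ] tool x in slot -0.007686769173983018 0.0172400673872483 -0.9997998333335658 rot deg -120.00733372314733 q [-0.58 -0.05  2.25  0.37  0.48  1.5 ] F slot [np.float64(-1.9), np.float64(-0.6), np.float64(7.5)] T -0.08261015031628298 op 0.38591703567812596
eff6 -0.0810501747764647 dq6 -0.0007311161691109808
```

>>> drive_tool(
  steps=[
    [0,0,0,4,0.15],
    [0,0,0,4,0.15],
    [0,0,0,0,0.15],
  ],
)

```text
time: 36.0
eef_pos: [0.5335, -0.1796, 0.1136]
tcp_rot: [0.787, -0.266, -0.435, -0.348]
contact_force: [-5.1, 0.6, 5.9]
opening: 0.388
```

```bash
python3 cur.py
```

```text
t 36.0 tip slot mm [  2.18  -0.24 -25.52] tool x in slot -0.00803473148610688 0.01703196429613954 -0.999800664155623 rot deg -127.9991874744778 q [-0.58 -0.05  2.25  0.37  0.48  1.64] F slot [np.float64(-1.4), np.float64(-0.8), np.float64(7.7)] T 0.11447665191675213 op 0.38766520996509174
eff6 0.20448326133191586 dq6 -0.03360693865589012
```

>>> drive_tool(
  steps=[
    [0,0,0,4,0.15],
    [0,0,0,4,0.15],
    [0,0,0,0,0.15],
  ],
)

```text
time: 36.3
eef_pos: [0.5334, -0.1795, 0.1135]
tcp_rot: [0.761, -0.296, -0.416, -0.401]
contact_force: [-6.1, 0.3, 6.3]
opening: 0.382
```

```bash
python3 cur.py
```

```text
t 36.3 tip slot mm [  2.08  -0.23 -25.5 ] tool x in slot -0.008311958482554435 0.017018191284305102 -0.9997986323529475 rot deg -135.95746214340866 q [-0.58 -0.05  2.25  0.37  0.48  1.78] F slot [np.float64(-2.0), np.float64(-1.4), np.float64(8.4)] T 0.105449421407093 op 0.3823189368421703
eff6 0.2483565453439951 dq6 -0.03422401275042316
```

>>> drive_tool(
  steps=[
    [0,0,0,5,0.15],
    [0,0,0,0,0.15],
    [0,0,0,0,0.15],
  ],
)

```text
time: 36.6
eef_pos: [0.5334, -0.1795, 0.1135]
tcp_rot: [0.742, -0.314, -0.403, -0.434]
contact_force: [-6.5, 0.1, 6.1]
opening: 0.387
```

```bash
python3 cur.py
```

```text
t 36.6 tip slot mm [  1.98  -0.21 -25.51] tool x in slot -0.008392490512788661 0.0171663001152964 -0.9997954276797562 rot deg -140.94382067586557 q [-0.58 -0.05  2.25  0.37  0.48  1.86] F slot [np.float64(-2.4), np.float64(-1.6), np.float64(8.5)] T -0.022223148317495313 op 0.38739618833200207
eff6 0.01875510031823069 dq6 -0.003413868733334887
```

>>> drive_tool(
  steps=[
    [0,0,0,5,0.15],
    [0,0,0,0,0.15],
    [0,0,0,0,0.15],
  ],
)

```text
time: 36.9
eef_pos: [0.5334, -0.1795, 0.1135]
tcp_rot: [0.723, -0.331, -0.389, -0.466]
contact_force: [-6.9, 0.2, 6.6]
opening: 0.381
```

```bash
python3 cur.py
```

```text
t 36.9 tip slot mm [  1.97  -0.23 -25.51] tool x in slot -0.00836917024167537 0.017184790470878737 -0.9997953055300304 rot deg -145.96341409416377 q [-0.58 -0.05  2.25  0.37  0.48  1.95] F slot [np.float64(-2.5), np.float64(-1.7), np.float64(9.1)] T -0.02477187581947163 op 0.38106860458517117
eff6 -0.03150823409669101 dq6 -0.00112758918283615
```

>>> drive_tool(
  steps=[
    [0,0,0,5,0.15],
    [0,0,0,0,0.15],
    [0,0,0,0,0.15],
  ],
)

```text
time: 37.2
eef_pos: [0.5334, -0.1795, 0.1135]
tcp_rot: [0.702, -0.347, -0.374, -0.497]
contact_force: [-6.7, -0.2, 6.4]
opening: 0.386
```

```bash
python3 cur.py
```

```text
t 37.2 tip slot mm [  1.96  -0.25 -25.53] tool x in slot -0.008406440266527967 0.017148505902008716 -0.9997956158368116 rot deg -150.9543763505732 q [-0.58 -0.05  2.25  0.37  0.48  2.04] F slot [np.float64(-2.4), np.float64(-2.0), np.float64(8.8)] T -0.011928467086249282 op 0.3859265353931631
eff6 -0.0038373431016225368 dq6 -0.0018475058711370622
```

>>> drive_tool(
  steps=[
    [0,0,0,5,0.15],
    [0,0,0,0,0.15],
    [0,0,0,0,0.15],
  ],
)

```text
time: 37.5
eef_pos: [0.5335, -0.1795, 0.1136]
tcp_rot: [0.679, -0.363, -0.358, -0.527]
contact_force: [-5.6, 1.3, 6.3]
opening: 0.383
```

```bash
python3 cur.py
```

```text
t 37.5 tip slot mm [  2.12  -0.21 -25.5 ] tool x in slot -0.008156979039873766 0.017176020326868557 -0.9997972099377771 rot deg -155.95240599044934 q [-0.58 -0.05  2.25  0.37  0.48  2.12] F slot [np.float64(-1.8), np.float64(-0.3), np.float64(8.4)] T 0.05912827848414006 op 0.38268142748171097
eff6 0.010060332133434713 dq6 -0.001004949909588888
```

>>> drive_tool(
  steps=[
    [0,0,0,7,0.15],
  ],
)

```text
time: 37.6
eef_pos: [0.5335, -0.1795, 0.1136]
tcp_rot: [0.645, -0.385, -0.335, -0.569]
contact_force: [-6.1, 0.6, 6.0]
opening: 0.384
```

```bash
python3 cur.py
```

```text
t 37.6 tip slot mm [  2.13  -0.14 -25.5 ] tool x in slot -0.008143834329185237 0.01730396872866516 -0.9997951109119602 rot deg -163.1191465256672 q [-0.58 -0.05  2.25  0.37  0.48  2.25] F slot [np.float64(-2.2), np.float64(-1.0), np.float64(8.2)] T 0.08586336355120842 op 0.3840357338632754
eff6 -0.9005894511938095 dq6 1.2746534393933318
```

>>> drive_tool(
  steps=[
    [0,0,0,7,0.15],
  ],
)

```text
time: 37.7
eef_pos: [0.5332, -0.1794, 0.1134]
tcp_rot: [0.609, -0.405, -0.311, -0.607]
contact_force: [-7.3, 1.0, 7.2]
opening: 0.381
```

```bash
python3 cur.py
```

```text
t 37.7 tip slot mm [  1.76  -0.15 -25.54] tool x in slot -0.008945199346295216 0.017316247935616792 -0.9997880496183154 rot deg -170.19110461168273 q [-0.58 -0.05  2.25  0.37  0.48  2.37] F slot [np.float64(-2.7), np.float64(-1.0), np.float64(9.8)] T 0.08177230746320874 op 0.3809313306159335
eff6 -0.5720010213553905 dq6 1.2083533170397849
```

>>> drive_tool(
  steps=[
    [0,0,0,7,0.15],
  ],
)

```text
time: 37.8
eef_pos: [0.5331, -0.1793, 0.1133]
tcp_rot: [-0.571, 0.423, 0.286, 0.643]
contact_force: [-7.3, 1.4, 5.9]
opening: 0.383
```

```bash
python3 cur.py
```

```text
t 37.8 tip slot mm [  1.6   -0.09 -25.54] tool x in slot -0.009325836617880542 0.01732517033101243 -0.9997844169877251 rot deg -177.11945811552638 q [-0.58 -0.05  2.25  0.36  0.48  2.49] F slot [np.float64(-3.5), np.float64(-0.6), np.float64(8.8)] T 0.422853950323376 op 0.3829851764293349
eff6 -0.26665116660296917 dq6 1.1960305496083852
```

>>> drive_tool(
  steps=[
    [0,0,0,7,0.15],
  ],
)

```text
time: 37.9
eef_pos: [0.5331, -0.1793, 0.1133]
tcp_rot: [-0.531, 0.44, 0.26, 0.676]
contact_force: [-7.8, 1.5, 6.0]
opening: 0.386
```

```bash
python3 cur.py
```

```text
t 37.9 tip slot mm [  1.59  -0.05 -25.52] tool x in slot -0.009499386837295995 0.017241614137266395 -0.999784227456945 rot deg 175.97568006156914 q [-0.58 -0.05  2.25  0.36  0.48  2.62] F slot [np.float64(-3.9), np.float64(-0.7), np.float64(9.1)] T 0.557579165677617 op 0.3858562273252761
eff6 -0.07631166838109493 dq6 1.2023475607624774
```

>>> drive_tool(
  steps=[
    [0,0,0,6,0.15],
  ],
)

```text
time: 38.0
eef_pos: [0.5331, -0.1792, 0.1133]
tcp_rot: [-0.495, 0.453, 0.237, 0.703]
contact_force: [-6.2, 1.3, 6.2]
opening: 0.38
```

```bash
python3 cur.py
```

```text
t 38.0 tip slot mm [  1.54  -0.02 -25.54] tool x in slot -0.009644777046064465 0.017223137526469763 -0.9997831539196291 rot deg 170.02741039054337 q [-0.58 -0.05  2.25  0.36  0.48  2.72] F slot [np.float64(-2.4), np.float64(-0.5), np.float64(8.6)] T 0.5119542772875127 op 0.3804837555214212
eff6 0.03398782457225025 dq6 1.0288374972826873
```

Torque rises to about 0.5 N m at the same orientation every 60° (three occurrences). That means the screw sits firmly at its stop and the key is pressing it clockwise now. Releasing and withdrawing.

>>> drive_tool(
  steps=[
    [0,0,0,0,0.5],
    [0,0,0,0,0.9],
    [0,0,0,0,0.9],
    [-2,0,0,0,0.9],
    [-4,0,0,0,0.9],
    [-4,0,0,0,0.9],
    [-4,0,0,0,0.9],
    [-4,0,0,0,0.9],
    [-2,0,0,0,0.9],
    [0,0,0,0,0.9],
  ],
)

```text
time: 39.0
eef_pos: [0.4382, -0.1569, 0.2913]
tcp_rot: [-0.498, 0.451, 0.233, 0.703]
contact_force: [-0.2, 0.1, -0.4]
opening: 0.899
```

```bash
python3 cur.py; python3 - <<'E'
from plant import read_camera
from tg import *
s0=cv2.imread('scene0_raw.png').astype(int); s4=cv2.imread('scene4_raw.png').astype(int)
f=read_camera('scene')["frame"][:,:,::-1].astype(int)
g=f.sum(2)/3; sub=(g[138:168,188:216]<105); ys,xs=np.nonzero(sub); print('head now px',xs.mean()+188,ys.mean()+138,sub.sum())
g4=s4.sum(2)/3; sub=(g4[138:168,188:216]<105); ys,xs=np.nonzero(sub); print('head before',xs.mean()+188,ys.mean()+138,sub.sum())
print('expected head mid',proj('scene',S+ex*.0018+n*.0415))
d=np.abs(f-s0).sum(2)>90; d[:,330:]=0; nn,l,st,c=cv2.connectedComponentsWithStats(d.astype(np.uint8))
print('changes',[(st[i].tolist()) for i in range(1,nn) if st[i][4]>12])
E
```

```text
t 39.0 tip slot mm [  6.72  -4.24 177.28] tool x in slot -0.0005978307634933862 0.014446114709178729 -0.999873472770709 rot deg 170.09523824718727 q [-0.68 -0.56  2.29  0.26  0.95  2.8 ] F slot [np.float64(-0.3), np.float64(0.0), np.float64(-0.2)] T -0.028150563508989822 op 0.8994753229397152
eff6 0.0017948747699847445 dq6 0.0018104255322481467
head now px 202.62608695652173 153.01739130434783 115
head before 202.29577464788733 152.7887323943662 142
expected head mid [202.34108752 153.08910259]
changes [[262, 0, 68, 23, 1021], [251, 23, 15, 17, 109], [219, 32, 33, 49, 619], [244, 43, 28, 55, 533], [220, 75, 6, 9, 15], [220, 138, 110, 27, 1626], [195, 146, 15, 22, 181], [243, 212, 16, 15, 161]]
```

```bash
python3 -c "
from plant import sign_off; print(sign_off())"
```

```text
the job is handed in; nothing more can be done
None
```

The middle key is seated in the socket and let go. The screw appears tight against its stop, though I could only infer that from torque, not read its angle. I handed the job in at 39 s.

**How it went**
- **Tilt:** The drive offers no tilt, so I leaned the tool about 30° by pushing past the arm's reach limit, holding the key.
- **Seating:** I felt for the socket with the tip. It dropped in near x = +2 mm and touched the floor at a measured depth of 27.3 mm (nominal 26.5).
- **Turning:** The first grip turned about 254°. I then re-gripped and turned until it was tight.

**Last checks**
- **Depth:** The key's head is within 0.3 px of where a fully seated key should appear in the scene camera. I did not measure its lean.
- **Other things:** On the left part of the scene image that I compared with the start, nothing changed except the key, the robot and its shadow. The fittings, cutter, pulley and driver lie there; the large and small keys are only partly covered, and the tape roll was not checked.
- **Robot:** The gripper is open, about 18 cm back along the key's axis, and touching nothing.

**What did not agree cleanly**
- **Overturning:** The key turned further than the screw's largest possible travel. At the stop it seems to have slipped round in the socket at about 0.5 N m. That torque came back every 60°, at angles that match the stop, which is why I believe the screw is tight.
- **Torque readings:** Single wrist torque readings were noisy, and joint 6 effort did not always agree with them.
- **Third grip:** The last grip held the head skewed by about 12°. I released it while it was still pressing clockwise.

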